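Close the batch on the jar labeller

TASK

The batch on the jar labeller is finished: turn its turntable on from stop to stop to bring the jars out from under the guard, and stand every jar upright in the packing tray, setting each down without dropping it or knocking it over; also slide the wound waste-paper roll up off its spindle and put it in the waste box. Once the machine is cleared, zero the batch counter by pushing its sunken reset button fully in with the stylus's pin, then lay the stylus back on its rubber mat. Leave the turntable clicked in a stop, and leave the whole carrot, the spare label roll and the green bottle where they stand.

Things in the scene. Friction and masses are not known exactly. Their poses are not given: they have to be found in the camera images.
- labeller: benchtop rotary jar labeller, fixed. Origin on the worktop under its turntable's axis; z up, x towards its label head (away from the robot), y towards its roll deck. Turntable disc 236 mm across, top 34 mm up; six jar places on an 85 mm radius, at a stop lying 0, 60, 120, 180, 240, 300 degrees from x, with radial ribs (12 mm high, 8 mm wide) midway between.
- guard_edge (a point): middle of the front edge of the clear guard roof, 21 mm along the labeller's x from its axis, 108 mm above the worktop (its top). Everything beyond it is roofed over and boxed in: jar places at 0, 60 and 300 degrees cannot be reached, those at 120, 180 and 240 degrees (robot side) can. The head housing behind, at x 131 to 165 mm, is 135 mm high.
- label_roll (a point): top centre of the big label supply roll (100 mm across, top 114 mm up, at (112, 190) mm from the labeller's origin, spindle to 130 mm), which belongs to the machine and stays. The white roll deck below it spans x -60 to 165, y 132 to 252 mm and is 60 mm high.
- turntable (a joint): angle of the turntable, rad, anticlockwise seen from above, 0 at the start; it turns freely either way without end stops and has a sprung detent every 60 degrees (1.047 rad, at multiples of that from 0) which pulls it into the nearer stop; about 0.2 N m to turn. The jars ride round with it.
- knob (a point): middle of the black six-sided knob on the turntable's axis by which it is turned: 40 mm across its flats, whose normals lie at 0, 60, 120.. degrees from the labeller's x when at a stop (they turn with the table); from 112 to 151 mm above the worktop, this point 135 mm up.
- spindle_top (a point): top end of the upright rewind spindle, 132 mm above the worktop; 20 mm across, standing 68 mm over its 64 mm wide flange (flange top 64 mm above the worktop).
- jar1: labelled glass jar of carrot batons with a steel screw lid, a 48 mm wide, 62 mm high upright cylinder, about 160 g; origin at the centre of its underside. Starts on the turntable at 60 degrees, under the guard. May be absent (None).
- jar2: labelled glass jar of carrot batons with a steel screw lid, a 48 mm wide, 62 mm high upright cylinder, about 160 g; origin at the centre of its underside. Starts on the turntable at 0 degrees, under the guard. May be absent (None).
- jar3: labelled glass jar of carrot batons with a steel screw lid, a 48 mm wide, 62 mm high upright cylinder, about 160 g; origin at the centre of its underside. Starts on the turntable at 300 degrees, under the guard. May be absent (None).
- jar4: labelled glass jar of carrot batons with a steel screw lid, a 48 mm wide, 62 mm high upright cylinder, about 160 g; origin at the centre of its underside. Starts on the turntable at 120 degrees, in the open. May be absent (None).
- jar5: labelled glass jar of carrot batons with a steel screw lid, a 48 mm wide, 62 mm high upright cylinder, about 160 g; origin at the centre of its underside. Starts on the turntable at 180 degrees, in the open. May be absent (None).
- tray: shallow square plywood packing tray, fixed, 180 x 180 mm outside, walls 6 mm thick and 24 mm high, floor 6 mm thick; origin at the centre of its underside, x and y along its sides. Takes four jars, two by two.
- liner_roll: roll of wound-up waste backing paper, a ring 60 mm across, 40 mm high with a 27 mm hole, about 70 g; origin at the centre of its lower face. Starts on the rewind spindle, resting on the flange (origin 64 mm above the worktop).
- waste_box: open cardboard waste box, fixed, 140 x 140 mm, 70 mm high, walls and floor 4 mm; origin at the centre of its underside.
- mat: black rubber tool mat, fixed, 95 mm (its x) by 170 mm (its y), 3 mm thick; origin at the centre of its underside.
- stylus: reset stylus, a square wooden handle 16 x 16 x 80 mm with a 6 mm steel pin sticking 55 mm out of one end, 40 g, lying on the mat; origin in the middle of the handle's length at its underside, x along it towards the pin, z up; the pin's axis is 8 mm above the origin.
- stylus_tip (a point): tip of the stylus's pin, 95 mm along x and 8 mm above the stylus's origin.
- counter: grey batch counter box, fixed, 100 mm deep (x), 120 mm wide (y), 110 mm high, origin at the centre of its underside. Its upright front panel is the face at x = -50 mm, turned away from the robot towards the far side; it has a counter window at the top and, 60 mm above the worktop on its middle line, a square bore 18 mm wide with the reset button sunk in it.
- button_face (a point): centre of the reset button's face, 8 mm behind the front panel in the bore, 60 mm above the worktop; the button is 14 mm across and is pressed level, along the counter's +x.
- reset_button (a joint): travel of the reset button, m: 0 out, 0.005 fully in; it springs back; about 1 N to start it, 4 N fully in.
- carrot: loose whole carrot 150 mm long, 32 mm thick, in front of the labeller; bystander.
- spare_roll: spare label roll, ring 80 mm across, 45 mm high, loose on the worktop; bystander.
- vinegar: green glass bottle, 56 mm wide, 130 mm high, beyond the roll deck; bystander.

How it is judged (in metres and radians):
On the way, in this order (a step that is already met when the one before it is completed fails the run):
1. every jar stands in the packing tray and the waste roll is in the waste box (x of jar1 in the frame of tray between -0.065 and 0.065 m and y of jar1 in the frame of tray between -0.065 and 0.065 m and z of each of jar1, jar2, jar3, jar4, jar5 in the frame of tray below 0.012 m and angle between each of jar1, jar2, jar3, jar4, jar5's own z axis and vertical below 0.1 rad and linear speed of each of jar1, jar2, jar3, jar4, jar5, liner_roll below 0.03 m/s and x of jar2 in the frame of tray between -0.065 and 0.065 m and y of jar2 in the frame of tray between -0.065 and 0.065 m and x of jar3 in the frame of tray between -0.065 and 0.065 m and y of jar3 in the frame of tray between -0.065 and 0.065 m and x of jar4 in the frame of tray between -0.065 and 0.065 m and y of jar4 in the frame of tray between -0.065 and 0.065 m and x of jar5 in the frame of tray between -0.065 and 0.065 m and y of jar5 in the frame of tray between -0.065 and 0.065 m and x of liner_roll in the frame of waste_box between -0.06 and 0.06 m and y of liner_roll in the frame of waste_box between -0.06 and 0.06 m and z of liner_roll in the frame of waste_box below 0.06 m), for 0.2 s.
2. the reset button is pushed fully in with the tip of the stylus's pin (value of joint reset_button above 0.0038 m and distance between stylus_tip and button_face below 0.011 m), for 0.1 s.
At the end, for the whole second after the job is handed in: Every jar upright (0.1 rad) on the tray floor, the waste roll in the waste box, the turntable at a stop (within 0.08 rad), the reset button out, the stylus lying flat with the middle of its handle over the mat; all released and at rest (all of step 1 and (value of joint turntable between -7.41038 and -7.25038 rad or value of joint turntable between -6.36319 and -6.20319 rad or value of joint turntable between -5.31599 and -5.15599 rad or value of joint turntable between -4.26879 and -4.10879 rad or value of joint turntable between -3.22159 and -3.06159 rad or value of joint turntable between -2.1744 and -2.0144 rad or value of joint turntable between -1.1272 and -0.967198 rad or value of joint turntable between -0.08 and 0.08 rad or value of joint turntable between 0.967198 and 1.1272 rad or value of joint turntable between 2.0144 and 2.1744 rad or value of joint turntable between 3.06159 and 3.22159 rad or value of joint turntable between 4.10879 and 4.26879 rad or value of joint turntable between 5.15599 and 5.31599 rad or value of joint turntable between 6.20319 and 6.36319 rad or value of joint turntable between 7.25038 and 7.41038 rad) and x of stylus in the frame of mat between -0.0475 and 0.0475 m and y of stylus in the frame of mat between -0.085 and 0.085 m and z of stylus in the frame of mat below 0.02 m and angle between stylus's own x axis and vertical between 1.4 and 1.74 rad and linear speed of stylus below 0.03 m/s and value of joint reset_button below 0.0015 m); the robot touches nothing.
It fails at once if a jar is knocked over (tilted by more than 0.7 rad) (angle between any of jar1, jar2, jar3, jar4, jar5's own z axis and vertical above 0.7 rad).
It fails at once if a jar is dropped (falls free of the fingers at more than 0.7 m/s) ((linear speed of jar1 above 0.7 m/s and contact force between the fingers and jar1 below 0.05 N) or (linear speed of jar2 above 0.7 m/s and contact force between the fingers and jar2 below 0.05 N) or (linear speed of jar3 above 0.7 m/s and contact force between the fingers and jar3 below 0.05 N) or (linear speed of jar4 above 0.7 m/s and contact force between the fingers and jar4 below 0.05 N) or (linear speed of jar5 above 0.7 m/s and contact force between the fingers and jar5 below 0.05 N)).
It fails at once if a bystander is shifted by more than 40 mm (distance of any of carrot, spare_roll, vinegar from where it was at the start of the episode above 0.04 m).
Of jar1, jar2, jar3, jar4, jar5 only 3 to 4 are there at a start; the rules pass over those that are not, and their reading is None.
At some moment in a run one of stylus may be knocked a few centimetres aside while the robot is not near it.
It also fails if it takes over 210 s, if anything falls off the work surface, if the arm or the gripper's body presses on something with over 40 N, if the wrist force passes 120 N, or if a joint passes its speed limit or range.

ROBOT

A 6-joint arm with a two-finger parallel gripper is mounted at the origin on the work surface. World frame = base frame: x ahead of the robot, y to its left, z up, the work surface at z = 0. Lengths are in mm, angles in rad, forces in N, time in s.
With the tool pointing down it reaches from about 350 to 875 mm from the base axis. Payload 4.2 kg.
Tool frame: the origin (TCP) lies at the very end of the fingers, on their centre line; the grasp point (between the pads) lies 19 mm behind it; z points along the fingers, y is the line along which they close (so a half turn about z gives the same grasp; the last joint's range is limited). The gripper opens to 85 mm and grips with 20 to 120 N. Pads are 22 mm wide; open, the fingers measure 114 mm over their backs; the gripper's body (76 mm by 85 mm) begins 54 mm behind the grasp point. The pads swing forward as they close: fully open they stand 13 mm farther back than shut.
Start: joints at [1.56, 0.385, 0.008, 0, -1.194, -0.259], TCP at [166.555, 602.378, 231.312] pointing down, gripper open.
Joint ranges: [-3.14, 3.14], [-1.21, 2.06], [-1.07, 1.41], [-3.16, 2.05], [-2.99, -0.16], [-3.1, 3.1]. Speed limits (rad/s): [2.79, 2.79, 3.14, 3.14, 3.14, 3.14].

INTERFACE

Orientations are given as a unit quaternion [x, y, z, w].
In Python, from bench import monitor, get_image, camera_info, job_done gives the robot as it stands.
- The arm moves only by the tool send_rows, never from a script. Its argument "series" is a list of rows, each a list of 3 entries, a list of its own where there are three numbers: the shift along the tool's x, y, z in mm, then the turn, a rotation vector about the tool's x, y, z in rad, then the finger opening in mm, from 0 to 85.4. A call has 1 to 8 rows; each row shifts and turns the commanded pose from where the row before left it, along the tool's axes as they then stand; what a row does not reach is not made up. A row lasts 1/10 s, in which the tool goes at most 50 mm and 8.59 degrees, less where a joint would pass 70% of its speed; a pose out of reach is approached as far as the arm can. A call with a gripper value outside its range is refused whole. The fingers move at their own pace and stop on an object; the grip force is fixed at half the most. Time passes only in rows, so rows that do not move let the fingers close. It gives the time, the measured TCP pose, the force, the opening and the grip force at its end, in the units of the state.
- monitor.read_state(): the state, without advancing time (a new reading comes with each control period).
- get_image(name): name is "side" or "top" or "wrist"; returns the picture (400x640x3 uint8, red, green, blue); there is no depth.
- camera_info(name): a dict with "intrinsics" (3x3 intrinsics, pixels), "R" (3x3) and "t" (3): a world point X has camera coordinates R X + t. Camera axes: x right, y down, z forward; pixel columns grow to the right and rows downward; lengths in mm; the calibration is good to about 2 mm. A picture is of the moment at which its call begins: read the wrist's pose just before it. camera_info takes no time and is no camera call; for the wrist camera it gives the pose at the moment of the call.
- job_done(): hands the job in; it is judged then, once.
The state is a dict: "clock": time; "joints": joint angles; "joint_vel": joint speeds; "joint_efforts": joint torques, N m; "position": TCP position; "ee_rot": TCP orientation; "contact_force": force on the tool from outside, world axes, zero at the start; "wrist_torque": the same for the moment, N m; "gripper_width": finger opening in mm; "grasp_force": force on a finger pad.
Only numpy, scipy, OpenCV 4.12 (cv2) and the standard library are available. Lean on these libraries where they do the work, as an engineer would, in place of code of your own. Each camera call takes 0.05 s, during which the arm holds its last target. There are 200 camera calls.

## Working session

There is one attempt and no reset: what is moved stays moved. The work goes in short steps, Python scripts to look and compute and a tool call to move; the robot and the scene stay as the last step left them, time stands still between calls to the robot, and variables do not carry over. Pictures are saved under pics/ and viewed, at most 14 in all, crops included, and the job is handed in when it is done.

Besides the shell and the picture viewer there is one more tool, called after ">>>" in YAML: its name, and indented under it one key for each argument. send_rows: Moves the arm, as the interface text tells. Its arguments: {"type":"object","properties":{"series":{"type":"array"}},"required":["series"]}

```bash
mkdir -p pics; ls
python3 - <<'E'
from bench import monitor,get_image,camera_info
import cv2,numpy as np
s=monitor.read_state();print(s)
for n in ["side","top","wrist"]:
    im=get_image(n);cv2.imwrite(f"pics/{n}0.png",im[:,:,::-1])
    c=camera_info(n);print(n,{k:np.round(np.array(v),4).tolist() for k,v in c.items()})
E
```

```text
pics
{'clock': 0.0, 'joints': array([ 1.55958990e+00,  3.85583217e-01,  6.60740441e-03, -4.96158777e-04,
       -1.19399629e+00, -2.58619986e-01]), 'joint_vel': array([-0.00192227, -0.00110261, -0.0010228 , -0.00247054,  0.00028676,
        0.00096803]), 'joint_efforts': array([-4.00779036e-04, -3.92293811e+01,  1.88399220e+01,  4.18612182e+00,
       -4.57172879e-03, -6.34002674e-06]), 'position': array([166.41725383, 601.82527583, 230.1987036 ]), 'ee_rot': array([ 9.90900081e-01, -1.34594921e-01, -9.45782147e-05,  1.10802553e-03]), 'contact_force': array([ 0.65572448, -0.26885481,  0.33324103]), 'wrist_torque': array([ 0.04337021, -0.04289098, -0.05802618]), 'grasp_force': 0.0, 'gripper_width': 85.20226187890515}
side {'intrinsics': [[486.4932, 0.0, 318.2543], [0.0, 486.4932, 199.3796], [0.0, 0.0, 1.0]], 'R': [[-0.9171, -0.3986, 0.0], [-0.2974, 0.6844, -0.6657], [0.2653, -0.6106, -0.7462]], 't': [486.9271, 165.1687, 1308.02]}
top {'intrinsics': [[500.4369, 0.0, 318.0664], [0.0, 500.4369, 202.595], [0.0, 0.0, 1.0]], 'R': [[-0.0844, -0.9964, 0.0054], [-0.9717, 0.0811, -0.2217], [0.2204, -0.024, -0.9751]], 't': [90.7174, 537.4486, 1464.3421]}
wrist {'intrinsics': [[284.8974, 0.0, 321.6658], [0.0, 284.8974, 195.9054], [0.0, 0.0, 1.0]], 'R': [[-0.2665, -0.9638, 0.0008], [-0.9208, 0.2549, 0.2953], [-0.2848, 0.078, -0.9554]], 't': [623.8682, -37.6803, 379.3265]}
```

View pics/top0.png

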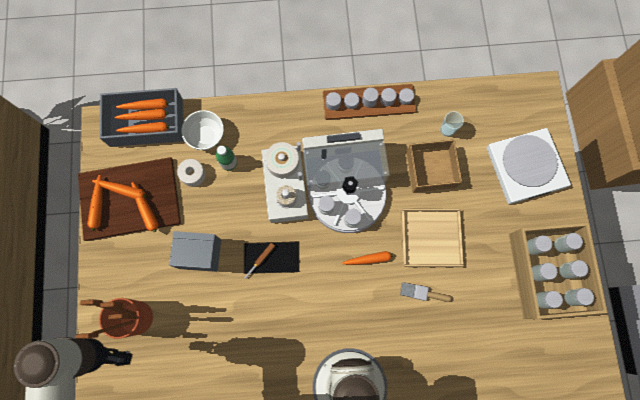

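View pics/side0.png

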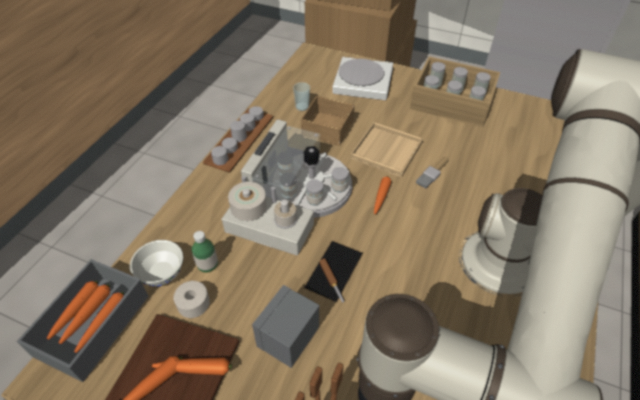

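The top view has the labeller at (347,180), with jars visible at (326,203) and (352,216). The tray is at (433,238), the waste box at (434,167), the mat and stylus at (270,257), the counter at (195,250) and the carrot at (370,258).

Run:
```python
import cv2
t=cv2.imread("pics/top0.png")[125:245,255:415]
cv2.imwrite("pics/c1.png",cv2.resize(t,None,fx=5,fy=5,interpolation=cv2.INTER_CUBIC))
t=cv2.imread("pics/side0.png")[110:260,215:415]
cv2.imwrite("pics/c2.png",cv2.resize(t,None,fx=4,fy=4,interpolation=cv2.INTER_CUBIC))
```

```text
(no output)
```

View pics/c1.png

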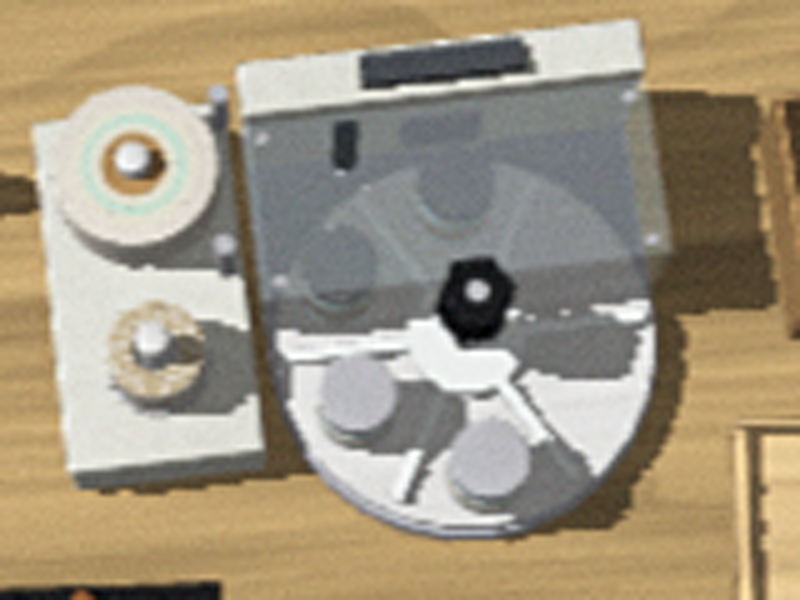

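View pics/c2.png

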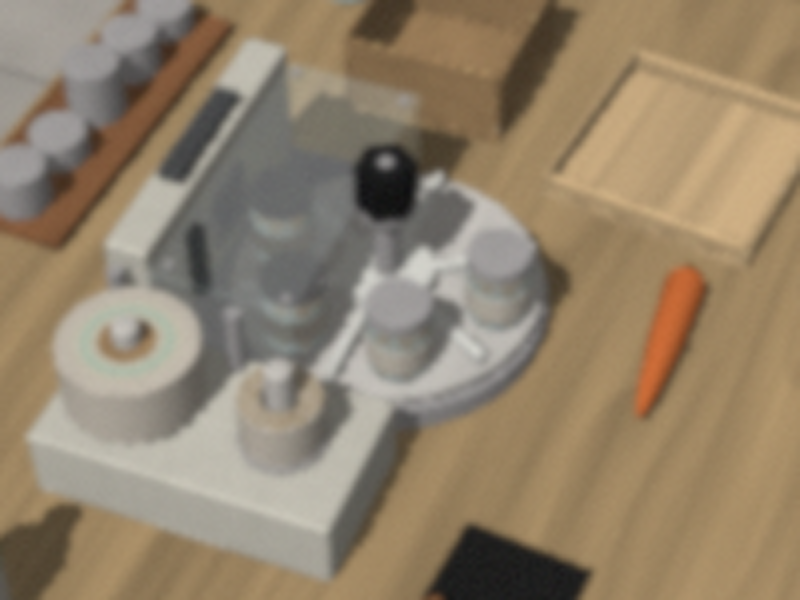

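Crop readings, with the top crop at 5x from (255,125) and the side crop at 4x from (215,110). There are four jars, at 0, 60, 120 and 180°; the 300° place is empty. The knob cap is at top (478,290) and side (387,160), and the spindle top is at (150,335) and (280,367). Next I crop the other stations.

Run:
```python
import cv2,numpy as np
def tile(c,im,x0,y0,x1,y1,f,ox,oy):
    t=cv2.resize(im[y0:y1,x0:x1],None,fx=f,fy=f,interpolation=cv2.INTER_CUBIC);c[oy:oy+t.shape[0],ox:ox+t.shape[1]]=t
T=cv2.imread("pics/top0.png");S=cv2.imread("pics/side0.png")
c=np.zeros((600,800,3),np.uint8)
tile(c,T,165,227,305,282,4,0,0); tile(c,T,400,130,470,275,3.4,562,0)
tile(c,S,245,240,370,365,3,0,225); cv2.imwrite("pics/c3.png",c)
c=np.zeros((600,800,3),np.uint8)
tile(c,S,295,90,428,180,6,0,0); cv2.imwrite("pics/c4.png",c)
```

```text
(no output)
```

View pics/c3.png

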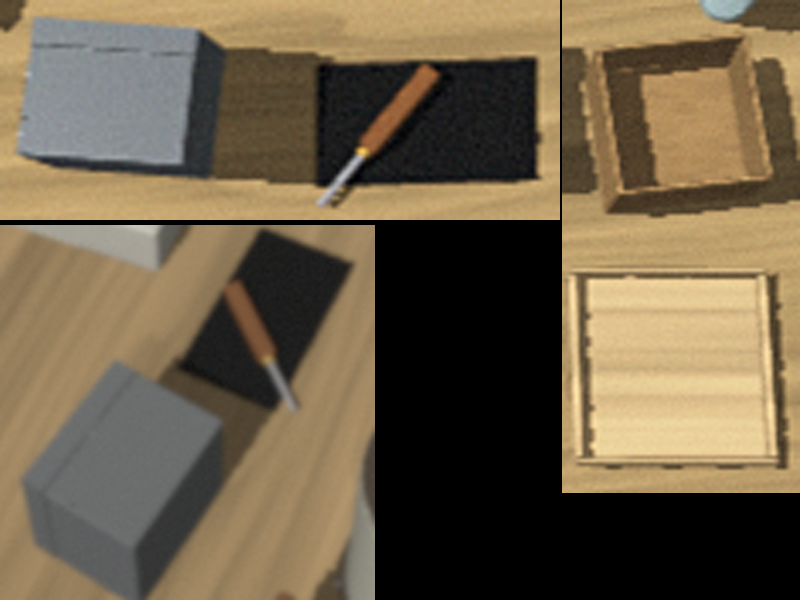

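View pics/c4.png

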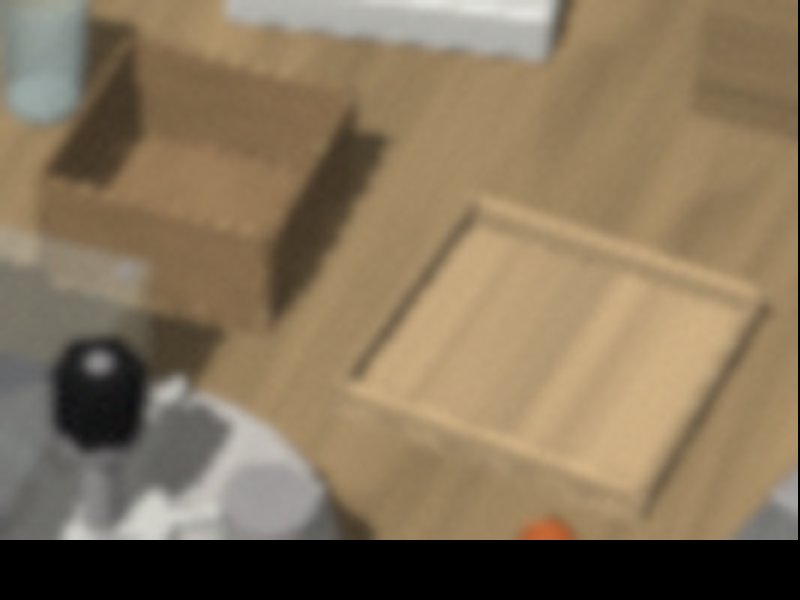

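```bash
cat > geo.py <<'E'
import numpy as np,cv2
from scipy.optimize import least_squares
from bench import camera_info
C={n:camera_info(n) for n in("top","side")}
def proj(c,X):
    p=np.asarray(X)@np.array(c["R"]).T+np.array(c["t"]); p=p@np.array(c["intrinsics"]).T; return p[...,:2]/p[...,2:]
def tri(obs): # [(cam,px)]
    f=lambda X:np.concatenate([proj(c,X)-p for c,p in obs])
    r=least_squares(f,[500,0,50]); return r.x,np.abs(r.fun).max()
def fit(pts): # [(cam,px,model xyz)]
    def f(q):
        c,s=np.cos(q[2]),np.sin(q[2]);R=np.array([[c,-s,0],[s,c,0],[0,0,1]])
        return np.concatenate([proj(k,R@np.array(m)+[q[0],q[1],0])-p for k,p,m in pts])
    b=min((least_squares(f,[500,0,a],loss="soft_l1") for a in np.arange(0,6.3,.8)),key=lambda r:r.cost)
    return b.x,np.round(f(b.x),1)
E
python3 - <<'E'
from geo import *
T,S=C["top"],C["side"]
a=lambda x,y:np.array([x/5+255,y/5+125]); b=lambda x,y:np.array([x/4+215,y/4+110])
t1=lambda x,y:np.array([x/4+165,y/4+227]); t2=lambda x,y:np.array([(x-562)/3.4+400,y/3.4+130])
s3=lambda x,y:np.array([x/3+245,(y-225)/3+240]); s4=lambda x,y:np.array([x/6+295,y/6+90])
sh=lambda p:p-0.4 # resize pixel-centre shift approx
d=np.deg2rad
jar=lambda k:(85*np.cos(d(k)),85*np.sin(d(k)),96)
L=[(T,a(478,290),(0,0,151)),(S,b(387,160),(0,0,151)),(T,a(133,158),(112,190,130)),(S,b(126,330),(112,190,130)),
(T,a(75,472),(-60,252,60)),(T,a(35,125),(165,252,60)),(T,a(262,450),(-60,132,60)),(S,b(330,540),(-60,252,60)),(S,b(33,437),(165,252,60)),(S,b(393,400),(-60,132,60)),
(T,a(358,395),jar(120)),(S,b(400,300),jar(120)),(T,a(488,457),jar(180)),(S,b(499,250),jar(180))]
L=[(k,sh(p),m) for k,p,m in L]
q,r=fit(L);print("lab",q,r)
P=lambda n,*o:print(n,*[np.round(v,1) for v in tri([(k,sh(p)) for k,p in o])])
P("knobtop",(T,a(478,290)),(S,b(387,160)));P("spindle",(T,a(150,335)),(S,b(280,367)))
P("jar120 lid",(T,a(358,395)),(S,b(400,300)));P("jar180 lid",(T,a(488,457)),(S,b(499,250)))
def rect(n,hx,hy,z,tp,sp):
    # order ++,+-,--,-+ in world-aligned frame
    M=[(hx,hy,z),(hx,-hy,z),(-hx,-hy,z),(-hx,hy,z)]
    q,r=fit([(T,sh(p),m) for p,m in zip(tp,M)]+[(S,sh(p),m) for p,m in zip(sp,M)])
    print(n,q,r); print("  z",[np.round(tri([(T,sh(p)),(S,sh(v))])[0],0).tolist() for p,v in zip(tp,sp)])
rect("counter",50,60,110,[t1(35,17),t1(200,30),t1(183,165),t1(20,155)],[s3(25,482),s3(118,362),s3(221,425),s3(133,543)])
rect("mat",47.5,85,3,[t1(318,66),t1(536,58),t1(538,178),t1(318,185)],[s3(180,360),s3(263,232),s3(352,265),s3(276,408)])
rect("box",70,70,70,[t2(596,52),t2(745,38),t2(770,180),t2(605,195)],[s4(45,178),s4(135,40),s4(355,97),s4(272,238)])
rect("tray",90,90,24,[t2(571,270),t2(776,270),t2(779,463),t2(579,465)],[s4(350,382),s4(475,195),s4(770,305),s4(640,497)])
P("sty end",(T,t1(430,70)),(S,s3(235,283)));P("joint",(T,t1(362,150)),(S,s3(266,357)));P("tip",(T,t1(322,204)),(S,s3(294,408)))
E
```

```text
lab [573.50885711 -48.95858336  12.60548804] [-0.3  0.1  0.   0.5 -0.4 -0.3  0.1 -1.5 -1.6  0.5 -0.9 -0.5  0.4  0.1
  0.2 -2.2 -1.5 -0.5  1.3  0.3 -0.1  0.6  1.3  0.4  0.4 -0.8 -0.3 -0.5]
knobtop [573.7 -49.7 152.3] 0.0
spindle [566.5 141.2 132.8] 0.3
jar120 lid [531.2  22.6  95.8] 0.4
jar180 lid [486.6 -50.8  96. ] 0.1
counter [424.44935611 421.84071532   6.12687448] [-0.4 -0.  -0.5 -0.3 -0.4  0.5 -1.4 -0.1 -0.8 -1.6 -0.3 -1.4  1.7 -1.9
  0.7  1.3]
  z [[483.0, 473.0, 104.0], [464.0, 355.0, 104.0], [369.0, 371.0, 100.0], [386.0, 486.0, 108.0]]
mat [ 3.96850736e+02  2.01748454e+02 -5.76327694e-02] [-0.1 -0.8  0.1 -0.2  0.2  0.5 -0.3  0.3 -1.2  1.8 -0.2 -2.8  1.6 -1.2
  0.2  0.5]
  z [[446.0, 283.0, 12.0], [439.0, 115.0, -9.0], [348.0, 120.0, -4.0], [355.0, 288.0, 3.0]]
box [ 634.45849182 -322.13480891   -6.27561719] [-0.8 -0.9 -0.1 -0.7 -0.5  0.8  2.6  0.4 -1.6 -0.   0.1 -0.8  1.5 -0.5
  0.3  0.8]
  z [[700.0, -254.0, 70.0], [705.0, -393.0, 65.0], [570.0, -397.0, 63.0], [562.0, -242.0, 83.0]]
tray [ 413.16927839 -296.31811504  -18.93911038] [-0.2 -0.5 -2.7 -0.2 -0.2  1.  -0.6  0.1 -2.2 -0.7  0.2 -1.1  0.9 -2.7
  2.  -0.8]
  z [[507.0, -216.0, 23.0], [497.0, -407.0, 8.0], [319.0, -384.0, 6.0], [335.0, -202.0, 15.0]]
sty end [433.  195.9  19.3] 0.3
joint [378.7 252.2  14.4] 0.3
tip [340.2 285.3   8.8] 0.1
```

Measured poses, all agreeing with the given heights:
- **Labeller:** origin (573.5, -49), yaw 0.039.
- **Spindle:** (566.5, 141), z 133.
- **Tray:** (413, -296).
- **Waste box:** (634, -322).
- **Mat:** (397, 202).
- **Counter:** (424, 422).

Next I move over jar 180 and turn the tool.

>>> send_rows:
  series:
    - [[0,0,0],[0,0,0.149],85]
    - [[0,0,0],[0,0,0.149],85]
    - [[0,0,0],[0,0,0.149],85]
    - [[0,0,0],[0,0,0.149],85]
    - [[0,0,0],[0,0,0.149],85]
    - [[0,0,0],[0,0,0.149],85]
    - [[0,0,0],[0,0,0.149],85]
    - [[0,0,0],[0,0,0.149],85]

```text
clock: 0.95
position: [166.5, 602.1, 230.8]
ee_rot: [0.742, -0.67, 0.0, 0.0]
contact_force: [-0.4, -0.7, -0.8]
gripper_width: 85.2
grasp_force: 0.0
```

>>> send_rows:
  series:
    - [[43,-16,-3],[0,0,0],85]
    - [[43,-16,-3],[0,0,0],85]
    - [[43,-16,-3],[0,0,0],85]
    - [[43,-16,-3],[0,0,0],85]
    - [[43,-16,-3],[0,0,0],85]
    - [[43,-16,-3],[0,0,0],85]
    - [[43,-16,-3],[0,0,0],85]
    - [[43,-16,-3],[0,0,0],85]

```text
clock: 1.75
position: [331.5, 272.4, 255.4]
ee_rot: [0.745, -0.667, -0.0, -0.0]
contact_force: [1.0, 0.2, -0.1]
gripper_width: 85.2
grasp_force: 0.0
```

>>> send_rows:
  series:
    - [[43,-16,-3],[0,0,0],85]
    - [[43,-16,-3],[0,0,0],85]
    - [[43,-16,-3],[0,0,0],85]
    - [[43,-16,-3],[0,0,0],85]
    - [[43,-16,-3],[0,0,0],85]
    - [[43,-16,-3],[0,0,0],85]
    - [[43,-16,-3],[0,0,0],85]
    - [[43,-16,-3],[0,0,0],85]

```text
clock: 2.55
position: [496.2, -55.6, 279.4]
ee_rot: [0.745, -0.668, -0.0, -0.0]
contact_force: [0.4, 0.0, -0.2]
gripper_width: 84.9
grasp_force: 0.0
```

>>> send_rows:
  series:
    - [[0,0,0],[0,0,0.149],85]
    - [[0,0,0],[0,0,0.149],85]
    - [[0,0,0],[0,0,0.149],85]
    - [[0,0,0],[0,0,0.149],85]
    - [[0,0,0],[0,0,0.149],85]
    - [[0,0,0],[0,0,0.149],85]
    - [[0,0,0],[0,0,0.149],85]
    - [[0,0,0],[0,0,0.149],85]

```text
clock: 3.35
position: [495.6, -53.7, 279.0]
ee_rot: [-0.238, 0.971, 0.0, -0.0]
contact_force: [0.6, 0.4, -0.7]
gripper_width: 85.2
grasp_force: 0.0
```

>>> send_rows:
  series:
    - [[0,0,0],[0,0,0.149],85]
    - [[0,0,0],[0,0,0.149],85]
    - [[0,0,0],[0,0,0.149],85]
    - [[0,0,0],[0,0,0],85]
    - [[0,0,0],[0,0,0],85]

```text
clock: 3.85
position: [495.7, -53.7, 279.1]
ee_rot: [-0.022, 1.0, 0.0, -0.0]
contact_force: [-0.2, 0.8, -0.2]
gripper_width: 84.6
grasp_force: 0.0
```

```bash
cat >> geo.py <<'E'
from bench import monitor,get_image
from scipy.spatial.transform import Rotation as Ro
def snap(n,f):
    c=camera_info(n);im=get_image(n);cv2.imwrite(f"pics/{f}.png",im[:,:,::-1]);np.savez(f"pics/{f}.npz",**c);return im
def load(f): return dict(np.load(f"pics/{f}.npz"))
def to(x,y,z,yaw=None):
    s=monitor.read_state();R=Ro.from_quat(s["ee_rot"]);X=R.as_matrix()[:,0];psi=np.arctan2(X[1],X[0])
    d=np.array([x,y,z])-s["position"]
    e=lambda p:np.round([d[0]*np.cos(p)+d[1]*np.sin(p),d[0]*np.sin(p)-d[1]*np.cos(p),-d[2]],1).tolist()
    print("clock",round(s["clock"],2),"psi",round(psi,3),"j6",round(s["joints"][5],2),"shift",e(psi))
    if yaw is not None:
        t=psi-yaw;print("  turn z",round((t+np.pi)%(2*np.pi)-np.pi,3),"shift after turn",e(yaw))
E
python3 -c "
from geo import *
snap('wrist','w1')"
```

```text
(no output)
```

View pics/w1.png

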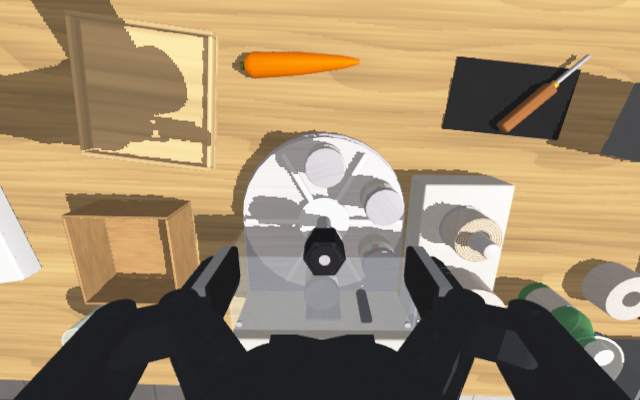

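In the wrist view, the lid of jar 180 is at (325,167), the lid of jar 120 at (383,207), the knob top at (324,260) and the spindle top at (488,243). The tray corners are (67,15), (216,33), (213,167) and (80,152). I'll combine these with the earlier views.

Run:
```python
from geo import *
T,S=C["top"],C["side"];W=load("w1")
a=lambda x,y:np.array([x/5+255,y/5+125])-.4; b=lambda x,y:np.array([x/4+215,y/4+110])-.4
t1=lambda x,y:np.array([x/4+165,y/4+227])-.4; t2=lambda x,y:np.array([(x-562)/3.4+400,y/3.4+130])-.4
s3=lambda x,y:np.array([x/3+245,(y-225)/3+240])-.4; s4=lambda x,y:np.array([x/6+295,y/6+90])-.4
w=lambda x,y:np.array([x,y])
P=lambda n,*o:print(n,*[np.round(v,1) for v in tri(o)])
P("knob",(T,a(478,290)),(S,b(387,160)),(W,w(324,260)))
P("spindle",(T,a(150,335)),(S,b(280,367)),(W,w(488,243)))
P("j120",(T,a(358,395)),(S,b(400,300)),(W,w(383,207)));P("j180",(T,a(488,457)),(S,b(499,250)),(W,w(325,167)))
def rect(n,hx,hy,z,wp,tp,sp):
    M=[(hx,hy,z),(hx,-hy,z),(-hx,-hy,z),(-hx,hy,z)]
    for nm,use in(("w",[(W,wp)]),("all",[(W,wp),(T,tp),(S,sp)])):
        q,r=fit([(k,p,m) for k,pp in use for p,m in zip(pp,M)]);print(n,nm,np.round(q[:2],1),round((q[2]+np.pi/4)%(np.pi/2)-np.pi/4,3),"max",np.abs(r).max())
rect("tray",90,90,24,[w(213,167),w(80,152),w(67,15),w(216,33)],[t2(571,270),t2(776,270),t2(779,463),t2(579,465)],[s4(350,382),s4(475,195),s4(770,305),s4(640,497)])
rect("mat",47.5,85,3,[w(558,137),w(443,125),w(456,57),w(583,70)],[t1(318,66),t1(536,58),t1(538,178),t1(318,185)],[s3(180,360),s3(263,232),s3(352,265),s3(276,408)])
rect("box",70,70,70,[w(199,300),w(80,303),w(64,213),w(190,201)],[t2(596,52),t2(745,38),t2(770,180),t2(605,195)],[s4(45,178),s4(135,40),s4(355,97),s4(272,238)])
to(488,-51,54,-3.103)
```

```text
knob [573.6 -48.4 154.5] 0.4
spindle [562.6 139.8 125.7] 2.2
j120 [532.1  22.   95.2] 0.7
j180 [486.2 -50.7  96. ] 0.2
tray w [ 417.4 -290.9] -0.102 max 6.9
tray all [ 415.1 -291.5] -0.105 max 9.4
mat w [397.4 204.2] -0.043 max 3.4
mat all [396.7 203.4] -0.048 max 2.6
box w [ 630.3 -306.4] 0.088 max 19.0
box all [ 633.7 -318. ] 0.027 max 19.2
clock 3.9 psi -3.098 j6 -1.75 shift [7.7, 3.0, 225.2]
  turn z 0.005 shift after turn [7.7, 3.0, 225.2]
```

>>> send_rows:
  series:
    - [[4,1.5,35],[0,0,0],85]
    - [[4,1.5,40],[0,0,0],85]
    - [[0,0,40],[0,0,0],85]
    - [[0,0,40],[0,0,0],85]
    - [[0,0,35],[0,0,0],85]
    - [[0,0,20],[0,0,0],85]
    - [[0,0,15],[0,0,0],85]
    - [[0,0,0],[0,0,0],85]

```text
clock: 4.7
position: [486.2, -51.3, 52.3]
ee_rot: [-0.021, 1.0, -0.0, -0.003]
contact_force: [-0.4, -0.5, -0.0]
gripper_width: 84.8
grasp_force: 0.0
```

>>> send_rows:
  series:
    - [[0,0,0],[0,0,0],30]
    - [[0,0,0],[0,0,0],30]
    - [[0,0,0],[0,0,0],30]
    - [[0,0,0],[0,0,0],30]
    - [[0,0,0],[0,0,0],30]
    - [[0,0,0],[0,0,0],30]
    - [[0,0,0],[0,0,0],30]
    - [[0,0,0],[0,0,0],30]

```text
clock: 5.5
position: [488.6, -50.9, 55.7]
ee_rot: [-0.021, 1.0, 0.0, 0.001]
contact_force: [-1.1, 0.1, 6.5]
gripper_width: 47.8
grasp_force: 61.6
```

>>> send_rows:
  series:
    - [[0,0,-10],[0,0,0],30]
    - [[0,0,-20],[0,0,0],30]
    - [[0,0,-25],[0,0,0],30]
    - [[0,0,-15],[0,0,0],30]
    - [[0,0,0],[0,0,0],30]

```text
clock: 6.0
position: [489.2, -50.8, 126.8]
ee_rot: [-0.021, 1.0, 0.0, 0.003]
contact_force: [0.4, -0.6, -1.0]
gripper_width: 47.8
grasp_force: 62.1
```

>>> send_rows:
  series:
    - [[8,-17,0],[0,0,0],30]
    - [[17,-36,0],[0,0,0],30]
    - [[19,-41,0],[0,0,0],30]
    - [[20,-43,0],[0,0,0],30]
    - [[20,-43,0],[0,0,0],30]
    - [[20,-43,0],[0,0,0],30]
    - [[16,-33,0],[0,0,0],30]
    - [[8,-17,0],[0,0,0],30]

```text
clock: 6.8
position: [368.8, -330.8, 123.2]
ee_rot: [-0.019, 1.0, 0.001, -0.001]
contact_force: [0.9, 0.7, -1.6]
gripper_width: 48.3
grasp_force: 62.3
```

>>> send_rows:
  series:
    - [[0,0,20],[0,0,0],30]
    - [[0,0,30],[0,0,0],30]
    - [[0,0,25],[0,0,0],30]
    - [[0,0,10],[0,0,0],30]
    - [[0,0,5],[0,0,0],30]
    - [[0,0,0],[0,0,0],30]
    - [[0,0,0],[0,0,0],30]

```text
clock: 7.5
position: [371.8, -329.3, 35.1]
ee_rot: [-0.021, 1.0, -0.0, 0.001]
contact_force: [0.1, 0.0, -1.1]
gripper_width: 48.2
grasp_force: 62.3
```

```bash
python3 -c "
from geo import *
to(371,-329,28)
snap('wrist','w2')"
```

```text
clock 7.5 psi -3.1 j6 -1.13 shift [0.8, 0.3, 7.1]
```

View pics/w2.png

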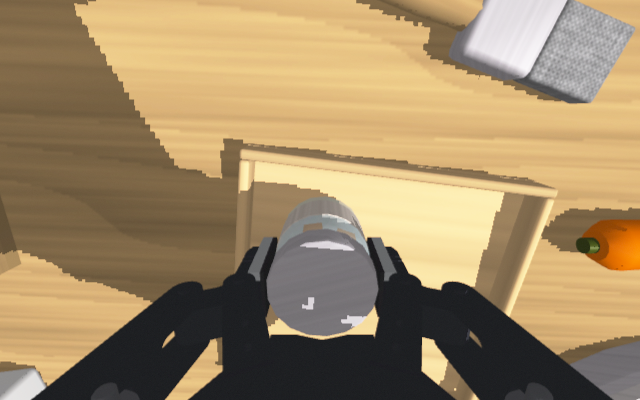

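The near tray wall shows its outer rim corners at (240,150) and (556,190), and the jar is in the -x/-y corner. I back-project the corners at z = 24.

```bash
cat >> geo.py <<'E'
def ray(c,p,z):
    R=np.array(c["R"]);o=-R.T@np.array(c["t"]);d=R.T@np.linalg.inv(c["intrinsics"])@[p[0],p[1],1];return o+d*(z-o[2])/d[2]
E
python3 - <<'E'
from geo import *
W=load("w2");A=ray(W,(240,150),24);B=ray(W,(556,190),24);v=B-A;n=np.array([v[1],-v[0],0])/np.linalg.norm(v)
print(A,B,np.linalg.norm(v),"yaw",np.arctan2(v[1],v[0])-np.pi/2,"centre",(A+B)/2+90*n)
E
```

```text
[ 320.53869107 -376.04385773   24.        ] [ 335.64015438 -199.94415005   24.        ] 176.74603598907152 yaw -0.08554589619262454 centre [ 417.76030899 -295.68374748   24.        ]
```

>>> send_rows:
  series:
    - [[0,0,4],[0,0,0],30]
    - [[0,0,2],[0,0,0],30]
    - [[0,0,0],[0,0,0],30]
    - [[0,0,0],[0,0,0],30]

```text
clock: 7.95
position: [371.0, -329.0, 28.4]
ee_rot: [-0.02, 1.0, -0.0, 0.0]
contact_force: [0.2, 0.2, -1.0]
gripper_width: 47.9
grasp_force: 62.3
```

>>> send_rows:
  series:
    - [[0,0,1],[0,0,0],30]
    - [[0,0,0.5],[0,0,0],30]
    - [[0,0,0],[0,0,0],30]
    - [[0,0,0],[0,0,0],30]

```text
clock: 8.35
position: [371.1, -329.1, 27.8]
ee_rot: [-0.021, 1.0, -0.0, 0.0]
contact_force: [-2.0, 1.3, 5.2]
gripper_width: 47.6
grasp_force: 62.9
```

>>> send_rows:
  series:
    - [[0,0,0],[0,0,0],66]
    - [[0,0,0],[0,0,0],66]
    - [[0,0,0],[0,0,0],66]
    - [[0,0,-10],[0,0,0],66]
    - [[0,0,-40],[0,0,0],66]
    - [[0,0,-45],[0,0,0],66]
    - [[0,0,-35],[0,0,0],66]
    - [[0,0,0],[0,0,0],66]

```text
clock: 9.15
position: [374.1, -330.8, 163.0]
ee_rot: [-0.021, 1.0, -0.003, 0.005]
contact_force: [0.1, -0.3, -0.1]
gripper_width: 65.9
grasp_force: 0.0
```

>>> send_rows:
  series:
    - [[-20,40,0],[0,0,0],66]
    - [[-22,43,0],[0,0,0],66]
    - [[-22,43,0],[0,0,0],66]
    - [[-22,43,0],[0,0,0],66]
    - [[-22,43,0],[0,0,0],66]
    - [[-22,43,0],[0,0,0],66]
    - [[-22,43,0],[0,0,0],66]
    - [[-22,46,0],[0,0,0],66]

```text
clock: 9.95
position: [530.7, 22.7, 156.9]
ee_rot: [-0.02, 1.0, -0.0, -0.0]
contact_force: [1.0, -1.1, 0.8]
gripper_width: 66.1
grasp_force: 0.0
```

```bash
python3 -c "
from geo import *
to(531,22.5,56)"
```

```text
clock 9.95 psi -3.101 j6 -1.88 shift [-0.3, -0.3, 100.9]
```

>>> send_rows:
  series:
    - [[0,0,30],[0,0,0],66]
    - [[0,0,35],[0,0,0],66]
    - [[0,0,20],[0,0,0],66]
    - [[0,0,11],[0,0,0],66]
    - [[0,0,4],[0,0,0],66]
    - [[0,0,0],[0,0,0],66]
    - [[0,0,0],[0,0,30],30]

```text
clock: 10.65
position: [531.4, 21.0, 58.0]
ee_rot: [0.056, 0.998, 0.0, 0.001]
contact_force: [-0.5, 1.5, 1.1]
gripper_width: 52.9
grasp_force: 1.0
```

>>> send_rows:
  series:
    - [[0,0,0],[0,0,0],30]
    - [[0,0,0],[0,0,0],30]
    - [[0,0,0],[0,0,0],30]
    - [[0,0,0],[0,0,0],30]
    - [[0,0,0],[0,0,0],30]

```text
clock: 11.15
position: [531.7, 21.1, 58.5]
ee_rot: [0.053, 0.999, 0.0, 0.002]
contact_force: [-0.2, 0.4, 6.3]
gripper_width: 47.9
grasp_force: 62.4
```

>>> send_rows:
  series:
    - [[0,0,-12],[0,0,0],30]
    - [[0,0,-25],[0,0,0],30]
    - [[0,0,-35],[0,0,0],30]
    - [[0,0,-40],[0,0,0],30]
    - [[0,0,-25],[0,0,0],30]
    - [[0,0,0],[0,0,0],30]
    - [[2.5,-20,0],[0,0,0],30]

```text
clock: 11.85
position: [525.8, 2.3, 194.3]
ee_rot: [0.053, 0.999, 0.001, 0.001]
contact_force: [0.3, -0.4, -2.2]
gripper_width: 48.1
grasp_force: 62.2
```

>>> send_rows:
  series:
    - [[4.7,-43,0],[0,0,0],30]
    - [[4.7,-45,0],[0,0,0],30]
    - [[4.7,-45,0],[0,0,0],30]
    - [[4.7,-45,0],[0,0,0],30]
    - [[4.7,-45,0],[0,0,0],30]
    - [[4.7,-45,0],[0,0,0],30]
    - [[4.7,-45,0],[0,0,0],30]
    - [[4.7,-32,0],[0,0,0],30]

```text
clock: 12.65
position: [448.9, -339.4, 192.4]
ee_rot: [0.055, 0.998, 0.001, -0.001]
contact_force: [0.4, -0.5, -2.5]
gripper_width: 48.2
grasp_force: 62.3
```

>>> send_rows:
  series:
    - [[0,0,0],[0,0,0],30]
    - [[0,0,25],[0,0,0],30]
    - [[0,0,40],[0,0,0],30]
    - [[0,0,40],[0,0,0],30]
    - [[0,0,30],[0,0,0],30]
    - [[0,0,15],[0,0,0],30]
    - [[0,0,7],[0,0,0],30]
    - [[0,0,0],[0,0,0],30]

```text
clock: 13.45
position: [450.0, -336.8, 35.6]
ee_rot: [0.054, 0.999, 0.001, -0.001]
contact_force: [0.1, 0.8, -1.9]
gripper_width: 48.1
grasp_force: 62.4
```

```bash
python3 -c "
from geo import *
to(453.2,-338.4,30.5)"
```

```text
clock 13.45 psi 3.033 j6 -1.32 shift [-3.4, -1.2, 5.1]
```

>>> send_rows:
  series:
    - [[-3,-1,3],[0,0,0],30]
    - [[0,0,1],[0,0,0],30]
    - [[0,0,1],[0,0,0],30]
    - [[0,0,0.5],[0,0,0],30]
    - [[0,0,0],[0,0,0],30]

```text
clock: 13.95
position: [453.7, -338.9, 31.6]
ee_rot: [0.055, 0.999, -0.0, 0.0]
contact_force: [-1.2, 0.2, -1.8]
gripper_width: 48.0
grasp_force: 62.4
```

>>> send_rows:
  series:
    - [[0,0,1],[0,0,0],30]
    - [[0,0,0.5],[0,0,0],30]
    - [[0,0,0],[0,0,0],66]
    - [[0,0,0],[0,0,0],66]
    - [[0,0,0],[0,0,0],66]
    - [[0,0,-15],[0,0,0],66]
    - [[0,0,-40],[0,0,0],66]
    - [[0,0,-45],[0,0,0],66]

```text
clock: 14.75
position: [452.6, -338.5, 129.4]
ee_rot: [0.055, 0.999, 0.001, -0.002]
contact_force: [1.1, 0.4, -0.4]
gripper_width: 65.9
grasp_force: 0.0
```

>>> send_rows:
  series:
    - [[0,0,-45],[0,0,0],66]
    - [[0,0,-25],[0,0,0],66]
    - [[0,0,0],[0,0,-0.149],66]
    - [[0,0,0],[0,0,-0.149],66]
    - [[0,0,0],[0,0,-0.149],66]
    - [[0,0,0],[0,0,-0.149],66]
    - [[0,0,0],[0,0,-0.075],66]
    - [[0,0,0],[0,0,0],66]

```text
clock: 15.55
position: [453.6, -338.8, 199.7]
ee_rot: [-0.277, 0.961, 0.0, -0.0]
contact_force: [-0.6, 0.1, -0.5]
gripper_width: 65.7
grasp_force: 0.0
```

>>> send_rows:
  series:
    - [[-32,22.7,0],[0,0,0],66]
    - [[-32,22.7,0],[0,0,0],66]
    - [[-32,22.7,0],[0,0,0],66]
    - [[-32,22.7,0],[0,0,0],66]
    - [[-32,22.7,0],[0,0,0],66]
    - [[-32,22.7,0],[0,0,0],66]
    - [[-32,22.7,0],[0,0,0],66]
    - [[-32,22.7,0],[0,0,0],66]

```text
clock: 16.35
position: [574.0, -47.2, 199.8]
ee_rot: [-0.276, 0.961, -0.0, 0.0]
contact_force: [1.0, -0.6, -0.3]
gripper_width: 66.1
grasp_force: 0.0
```

>>> send_rows:
  series:
    - [[0,0,0],[0,0,0],66]
    - [[0,0,0],[0,0,0],66]

```text
clock: 16.55
position: [573.6, -48.0, 199.5]
ee_rot: [-0.277, 0.961, 0.0, -0.0]
contact_force: [-0.6, -0.7, 0.0]
gripper_width: 66.0
grasp_force: 0.0
```

Run:
```python
from geo import *
to(573.5,-48.8,119,-2.579)
im=snap('wrist','w3');T=snap('top','t3')
c=np.zeros((500,800,3),np.uint8);c[:400,:640]=im[:,:,::-1]
t=cv2.resize(T[200:275,400:475,::-1],None,fx=2.1,fy=2.1);c[:t.shape[0],642:642+t.shape[1]]=t[:,:158];cv2.imwrite("pics/c5.png",c)
```

```text
clock 16.55 psi -2.579 j6 -1.21 shift [0.6, -0.6, 80.5]
  turn z -0.0 shift after turn [0.6, -0.6, 80.5]
```

View pics/c5.png

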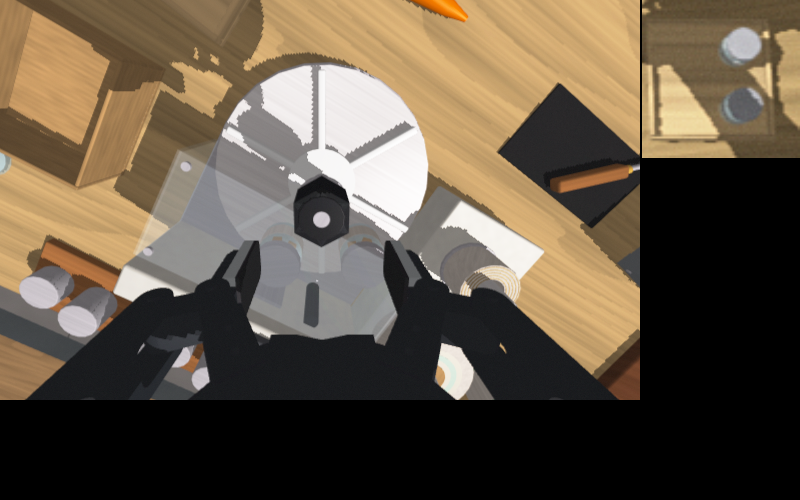

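Both jars stand upright in the tray, and the knob at (321,219) is centred between the pads. I grip it and turn.

>>> send_rows:
  series:
    - [[0.5,-0.5,25],[0,0,0],66]
    - [[0,0,30],[0,0,0],66]
    - [[0,0,17],[0,0,0],66]
    - [[0,0,8],[0,0,0],66]
    - [[0,0,0],[0,0,0],66]
    - [[0,0,0],[0,0,0],30]
    - [[0,0,0],[0,0,0],30]
    - [[0,0,0],[0,0,0],30]

```text
clock: 17.45
position: [573.4, -48.5, 121.6]
ee_rot: [-0.277, 0.961, 0.001, 0.001]
contact_force: [-3.5, 4.4, 4.3]
gripper_width: 39.0
grasp_force: 63.7
```

>>> send_rows:
  series:
    - [[0,0,0],[0,0,0],30]
    - [[0,0,0],[0,0,0],30]
    - [[0,0,0],[0,0,0],30]

```text
clock: 17.75
position: [573.4, -48.5, 121.5]
ee_rot: [-0.277, 0.961, 0.001, 0.001]
contact_force: [-3.9, 4.0, 4.4]
gripper_width: 39.2
grasp_force: 63.7
```

>>> send_rows:
  series:
    - [[0,0,0],[0,0,-0.06],30]
    - [[0,0,0],[0,0,-0.12],30]
    - [[0,0,0],[0,0,-0.12],30]
    - [[0,0,0],[0,0,-0.12],30]
    - [[0,0,0],[0,0,-0.12],30]
    - [[0,0,0],[0,0,-0.12],30]
    - [[0,0,0],[0,0,-0.12],30]
    - [[0,0,0],[0,0,-0.12],30]

```text
clock: 18.55
position: [574.5, -49.2, 121.5]
ee_rot: [-0.669, 0.743, -0.001, 0.001]
contact_force: [1.8, 1.6, 1.5]
gripper_width: 39.0
grasp_force: 63.3
```

>>> send_rows:
  series:
    - [[0,0,0],[0,0,-0.12],30]
    - [[0,0,0],[0,0,-0.12],30]
    - [[0,0,0],[0,0,-0.12],30]
    - [[0,0,0],[0,0,-0.12],30]
    - [[0,0,0],[0,0,-0.12],30]
    - [[0,0,0],[0,0,-0.12],30]
    - [[0,0,0],[0,0,-0.12],30]
    - [[0,0,0],[0,0,-0.12],30]

```text
clock: 19.35
position: [575.8, -48.8, 121.6]
ee_rot: [0.937, -0.349, 0.002, -0.001]
contact_force: [4.3, 3.8, 0.1]
gripper_width: 38.8
grasp_force: 63.1
```

>>> send_rows:
  series:
    - [[0,0,0],[0,0,-0.12],30]
    - [[0,0,0],[0,0,-0.08],30]
    - [[0,0,0],[0,0,-0.034],30]
    - [[0,0,0],[0,0,0],30]
    - [[0,0,0],[0,0,0],30]
    - [[0,0,0],[0,0,0],30]

```text
clock: 19.95
position: [576.0, -48.5, 121.6]
ee_rot: [0.971, -0.24, 0.003, -0.001]
contact_force: [5.0, 4.7, -1.4]
gripper_width: 38.9
grasp_force: 63.1
```

>>> send_rows:
  series:
    - [[0,0,0],[0,0,0],66]
    - [[0,0,0],[0,0,0],66]
    - [[0,0,0],[0,0,0],66]
    - [[0,0,-10],[0,0,0],66]
    - [[0,0,-30],[0,0,0],66]
    - [[0,0,-35],[0,0,0],66]
    - [[0,0,-40],[0,0,0],66]
    - [[0,0,0],[0,0,0],66]

```text
clock: 20.75
position: [576.8, -49.8, 242.5]
ee_rot: [0.971, -0.24, 0.007, -0.002]
contact_force: [0.4, 0.5, -0.3]
gripper_width: 66.1
grasp_force: 0.0
```

>>> send_rows:
  series:
    - [[0,0,0],[0,0,0.149],66]
    - [[0,0,0],[0,0,0.149],66]
    - [[0,0,0],[0,0,0.149],66]
    - [[0,0,0],[0,0,0.149],66]
    - [[0,0,0],[0,0,0.149],66]
    - [[0,0,0],[0,0,0.149],66]
    - [[0,0,0],[0,0,0.149],66]
    - [[0,0,0],[0,0,0.149],66]

```text
clock: 21.55
position: [573.3, -49.7, 235.3]
ee_rot: [-0.666, 0.746, -0.0, 0.0]
contact_force: [-0.2, 0.5, -0.7]
gripper_width: 66.2
grasp_force: 0.0
```

>>> send_rows:
  series:
    - [[0,0,0],[0,0,0.149],66]
    - [[0,0,0],[0,0,0.149],66]
    - [[0,0,0],[0,0,0.149],66]
    - [[0,0,0],[0,0,0.149],66]
    - [[0,0,0],[0,0,0.149],66]
    - [[0,0,0],[0,0,0.149],66]
    - [[0,0,0],[0,0,0.149],66]
    - [[0,0,0],[0,0,0.149],66]

```text
clock: 22.35
position: [573.3, -49.7, 235.3]
ee_rot: [-0.132, 0.991, -0.0, 0.0]
contact_force: [-0.4, -0.8, -0.0]
gripper_width: 66.0
grasp_force: 0.0
```

>>> send_rows:
  series:
    - [[0,0,0],[0,0,0.149],66]
    - [[0,0,0],[0,0,0.084],66]
    - [[35,0,0],[0,0,0],66]
    - [[40,0,-20],[0,0,0],66]
    - [[10,0,-20],[0,0,0],66]
    - [[0,0,0],[0,0,0],66]
    - [[0,0,0],[0,0,0],66]

```text
clock: 23.05
position: [488.6, -52.8, 275.5]
ee_rot: [-0.019, 1.0, 0.0, 0.001]
contact_force: [-0.3, -0.9, -0.3]
gripper_width: 66.1
grasp_force: 0.0
```

Run:
```python
from geo import *
to(488.6,-52,56,-3.103)
im=snap('wrist','w4')
```

```text
clock 23.05 psi -3.103 j6 -1.76 shift [-0.0, 0.8, 219.5]
  turn z 0.0 shift after turn [-0.0, 0.8, 219.5]
```

View pics/w4.png

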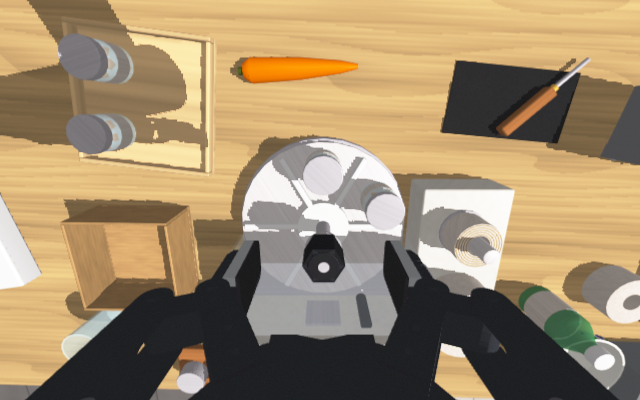

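The turntable moved on: lids are now at (323,174) and (385,211), and the 0, 60 and 300° places under the guard are empty.

Run:
```python
from geo import *
W=load("w4")
for p,z in [((323,174),96),((385,211),96),((486,252),132),((324,268),151)]: print(p,ray(W,p,z))
```

```text
(323, 174) [486.99268216 -51.66798678  96.        ]
(385, 211) [529.62371191  24.70599917  96.        ]
(486, 252) [561.08643237 133.83914057 132.        ]
(324, 268) [576.6791917  -47.34064665 151.        ]
```

>>> send_rows:
  series:
    - [[0,1,35],[0,0,0],66]
    - [[0,0,45],[0,0,0],66]
    - [[0,0,45],[0,0,0],66]
    - [[0,0,10],[0,0,0],66]
    - [[0,0,0],[0,0,0],66]

```text
clock: 23.6
position: [487.8, -52.2, 138.0]
ee_rot: [-0.019, 1.0, -0.001, -0.003]
contact_force: [1.0, 0.6, -0.3]
gripper_width: 66.2
grasp_force: 0.0
```

>>> send_rows:
  series:
    - [[0,0,35],[0,0,0],66]
    - [[0,0,30],[0,0,0],66]
    - [[0,0,12],[0,0,0],66]
    - [[0,0,5],[0,0,0],66]
    - [[0,0,0],[0,0,0],66]
    - [[0,0,0],[0,0,0],30]
    - [[0,0,0],[0,0,0],30]
    - [[0,0,0],[0,0,0],30]

```text
clock: 24.4
position: [490.1, -51.6, 59.8]
ee_rot: [-0.02, 1.0, 0.0, 0.002]
contact_force: [-1.0, 0.5, 6.0]
gripper_width: 47.9
grasp_force: 61.7
```

>>> send_rows:
  series:
    - [[0,0,0],[0,0,0],30]
    - [[0,0,0],[0,0,0],30]
    - [[0,0,0],[0,0,0],30]

```text
clock: 24.7
position: [490.1, -51.6, 59.8]
ee_rot: [-0.02, 1.0, 0.0, 0.002]
contact_force: [-0.2, 0.8, 5.2]
gripper_width: 48.1
grasp_force: 61.7
```

>>> send_rows:
  series:
    - [[0,0,-10],[0,0,0],30]
    - [[0,0,-25],[0,0,0],30]
    - [[0,0,-35],[0,0,0],30]
    - [[0,0,-35],[0,0,0],30]
    - [[0,0,-15],[0,0,0],30]
    - [[0,0,0],[0,0,0],30]

```text
clock: 25.3
position: [489.9, -51.6, 181.1]
ee_rot: [-0.019, 1.0, 0.001, 0.003]
contact_force: [0.6, -0.7, -1.5]
gripper_width: 48.4
grasp_force: 62.0
```

>>> send_rows:
  series:
    - [[8,-13.5,0],[0,0,0],30]
    - [[17,-28,0],[0,0,0],30]
    - [[17,-28,0],[0,0,0],30]
    - [[17,-28,0],[0,0,0],30]
    - [[17,-28,0],[0,0,0],30]
    - [[17,-28,0],[0,0,0],30]
    - [[14,-24,0],[0,0,0],30]
    - [[8,-14,0],[0,0,0],30]

```text
clock: 26.1
position: [377.9, -248.9, 176.1]
ee_rot: [-0.018, 1.0, 0.001, -0.002]
contact_force: [-1.0, 0.6, -1.2]
gripper_width: 47.6
grasp_force: 62.1
```

Run:
```python
from geo import *
to(381,-248,30)
```

```text
clock 26.1 psi -3.105 j6 -1.31 shift [-3.2, 0.8, 146.1]
```

>>> send_rows:
  series:
    - [[0,0,25],[0,0,0],30]
    - [[0,0,40],[0,0,0],30]
    - [[0,0,40],[0,0,0],30]
    - [[0,0,20],[0,0,0],30]
    - [[0,0,10],[0,0,0],30]
    - [[0,0,5],[0,0,0],30]
    - [[0,0,0],[0,0,0],30]
    - [[0,0,0],[0,0,0],30]

```text
clock: 26.9
position: [381.6, -247.9, 38.6]
ee_rot: [-0.019, 1.0, -0.0, 0.001]
contact_force: [-0.1, 0.2, -1.5]
gripper_width: 47.8
grasp_force: 62.1
```

>>> send_rows:
  series:
    - [[0,0,4],[0,0,0],30]
    - [[0,0,1.5],[0,0,0],30]
    - [[0,0,1],[0,0,0],30]
    - [[0,0,0],[0,0,0],30]
    - [[0,0,0],[0,0,0],60]
    - [[0,0,0],[0,0,0],60]
    - [[0,0,0],[0,0,0],60]
    - [[0,0,-10],[0,0,0],60]

```text
clock: 27.7
position: [380.0, -247.4, 40.6]
ee_rot: [-0.019, 1.0, 0.0, -0.001]
contact_force: [0.2, -0.2, 0.2]
gripper_width: 60.4
grasp_force: 0.0
```

>>> send_rows:
  series:
    - [[0,0,-40],[0,0,0],60]
    - [[0,0,-45],[0,0,0],66]
    - [[0,0,-40],[0,0,0],66]
    - [[0,0,0],[0,0,0],66]

```text
clock: 28.1
position: [384.6, -249.0, 172.8]
ee_rot: [-0.02, 1.0, -0.003, 0.007]
contact_force: [0.9, -0.8, -0.1]
gripper_width: 66.2
grasp_force: 0.0
```

>>> send_rows:
  series:
    - [[-20,33,0],[0,0,0],66]
    - [[-20,33,0],[0,0,0],66]
    - [[-20,33,0],[0,0,0],66]
    - [[-20,33,0],[0,0,0],66]
    - [[-20,33,0],[0,0,0],66]
    - [[-20,33,0],[0,0,0],66]
    - [[-20,33,0],[0,0,0],66]
    - [[-20,33,0],[0,0,0],66]

```text
clock: 28.9
position: [530.8, 23.9, 166.3]
ee_rot: [-0.02, 1.0, -0.0, -0.0]
contact_force: [1.2, -0.1, 0.1]
gripper_width: 66.3
grasp_force: 0.0
```

>>> send_rows:
  series:
    - [[0,0,0],[0,0,0],66]
    - [[0,0,0],[0,0,0],66]

```text
clock: 29.1
position: [530.3, 23.0, 165.8]
ee_rot: [-0.02, 1.0, -0.0, -0.001]
contact_force: [-0.1, 0.0, 0.9]
gripper_width: 66.1
grasp_force: 0.0
```

Run:
```python
from geo import *
to(531,23.5,57)
```

```text
clock 29.1 psi -3.101 j6 -1.88 shift [-0.7, 0.5, 108.8]
```

>>> send_rows:
  series:
    - [[-0.5,0.5,35],[0,0,0],66]
    - [[0,0,40],[0,0,0],66]
    - [[0,0,20],[0,0,0],66]
    - [[0,0,10],[0,0,0],66]
    - [[0,0,4],[0,0,0],66]
    - [[0,0,0],[0,0,0],30]
    - [[0,0,0],[0,0,0],30]
    - [[0,0,0],[0,0,0],30]

```text
clock: 29.9
position: [531.9, 23.0, 58.6]
ee_rot: [-0.019, 1.0, 0.0, 0.001]
contact_force: [-0.4, -0.3, 0.7]
gripper_width: 47.4
grasp_force: 61.9
```

>>> send_rows:
  series:
    - [[0,0,0],[0,0,0],30]
    - [[0,0,0],[0,0,0],30]
    - [[0,0,0],[0,0,0],30]

```text
clock: 30.2
position: [531.9, 23.0, 58.5]
ee_rot: [-0.02, 1.0, 0.0, 0.001]
contact_force: [-0.9, -0.8, 5.9]
gripper_width: 47.6
grasp_force: 62.2
```

>>> send_rows:
  series:
    - [[0,0,-12],[0,0,0],30]
    - [[0,0,-25],[0,0,0],30]
    - [[0,0,-35],[0,0,0],30]
    - [[0,0,-40],[0,0,0],30]
    - [[0,0,-25],[0,0,0],30]
    - [[0,0,0],[0,0,0],30]

```text
clock: 30.8
position: [533.1, 23.4, 199.0]
ee_rot: [-0.02, 1.0, 0.001, 0.004]
contact_force: [0.3, -1.3, -1.6]
gripper_width: 47.8
grasp_force: 62.0
```

>>> send_rows:
  series:
    - [[6,-20,0],[0,0,0],30]
    - [[12,-40,0],[0,0,0],30]
    - [[12,-41,0],[0,0,0],30]
    - [[12,-41,0],[0,0,0],30]
    - [[12,-41,0],[0,0,0],30]
    - [[12,-41,0],[0,0,0],30]
    - [[9,-30,0],[0,0,0],30]
    - [[6,-20,0],[0,0,0],30]

```text
clock: 31.6
position: [458.8, -255.6, 193.1]
ee_rot: [-0.018, 1.0, 0.001, -0.001]
contact_force: [-0.5, -0.4, -1.5]
gripper_width: 47.4
grasp_force: 62.1
```

Run:
```python
from geo import *
to(461,-254,32)
```

```text
clock 31.6 psi -3.105 j6 -1.33 shift [-2.2, 1.5, 161.1]
```

>>> send_rows:
  series:
    - [[0,0,25],[0,0,0],30]
    - [[0,0,40],[0,0,0],30]
    - [[0,0,40],[0,0,0],30]
    - [[0,0,30],[0,0,0],30]
    - [[0,0,15],[0,0,0],30]
    - [[0,0,6],[0,0,0],30]
    - [[0,0,0],[0,0,0],30]
    - [[0,0,0],[0,0,0],30]

```text
clock: 32.4
position: [461.2, -254.2, 38.9]
ee_rot: [-0.019, 1.0, -0.0, 0.001]
contact_force: [0.5, -0.7, -1.8]
gripper_width: 47.3
grasp_force: 62.1
```

>>> send_rows:
  series:
    - [[0,0,5],[0,0,0],30]
    - [[0,0,1.5],[0,0,0],30]
    - [[0,0,1],[0,0,0],30]
    - [[0,0,0],[0,0,0],30]
    - [[0,0,0],[0,0,0],60]
    - [[0,0,0],[0,0,0],60]
    - [[0,0,0],[0,0,0],60]
    - [[0,0,-10],[0,0,0],60]

```text
clock: 33.2
position: [459.9, -253.8, 40.2]
ee_rot: [-0.019, 1.0, 0.0, -0.001]
contact_force: [0.4, -0.4, 0.3]
gripper_width: 60.2
grasp_force: 0.0
```

>>> send_rows:
  series:
    - [[0,0,-40],[0,0,0],60]
    - [[0,0,-45],[0,0,0],78]
    - [[0,0,-45],[0,0,0],78]
    - [[0,0,-40],[0,0,0],78]
    - [[0,0,-20],[0,0,0],78]
    - [[0,0,0],[0,0,0],78]
    - [[-12,39,0],[0,0,0],78]
    - [[-12,39,0],[0,0,0],78]

```text
clock: 34.0
position: [481.0, -174.8, 230.4]
ee_rot: [-0.018, 1.0, 0.0, -0.0]
contact_force: [0.9, 0.0, -0.1]
gripper_width: 78.4
grasp_force: 0.0
```

>>> send_rows:
  series:
    - [[-12,39,0],[0,0,0],78]
    - [[-12,39,0],[0,0,0],78]
    - [[-12,39,0],[0,0,0],78]
    - [[-12,39,0],[0,0,0],78]
    - [[-12,39,0],[0,0,0],78]
    - [[-12,39,0],[0,0,0],78]
    - [[-12,39,0],[0,0,0],78]
    - [[-12,39,0],[0,0,0],78]

```text
clock: 34.8
position: [565.0, 141.8, 230.0]
ee_rot: [-0.019, 1.0, -0.0, -0.001]
contact_force: [0.2, -0.2, -0.4]
gripper_width: 77.7
grasp_force: 0.0
```

>>> send_rows:
  series:
    - [[0,0,0],[0,0,0],78]
    - [[0,0,0],[0,0,0],78]

```text
clock: 35.0
position: [564.9, 140.9, 229.6]
ee_rot: [-0.02, 1.0, -0.001, -0.001]
contact_force: [0.7, -0.3, -0.1]
gripper_width: 77.6
grasp_force: 0.0
```

Run:
```python
from geo import *
to(566,141,72)
im=snap('wrist','w5');T=snap('top','t5')
c=np.zeros((400,800,3),np.uint8);c[:,:640]=im[:,:,::-1]
t=cv2.resize(T[200:275,400:475,::-1],None,fx=2.1,fy=2.1);c[:t.shape[0],642:642+t.shape[1]]=t[:,:158]
t=cv2.resize(T[225:285,240:310,::-1],None,fx=2.2,fy=2.2);c[200:200+t.shape[0],642:642+t.shape[1]]=t[:,:158];cv2.imwrite("pics/c6.png",c)
```

```text
clock 35.0 psi -3.101 j6 -2.05 shift [-1.1, 0.0, 157.6]
```

View pics/c6.png

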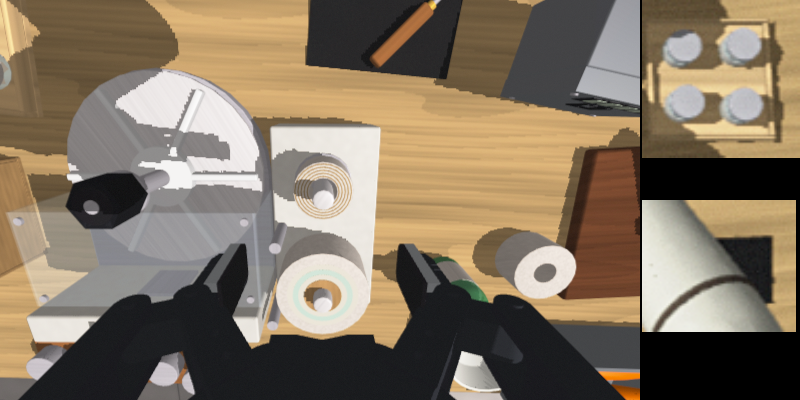

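All four jars stand in the tray. The roll's top ring is centred at (323,191) and the spindle end is at (323,200).

Run:
```python
from geo import *
W=load("w5");print(ray(W,(323,191),104),ray(W,(323,200),132))
```

```text
[567.46339522 141.67524493 104.        ] [567.7366844  141.55888378 132.        ]
```

>>> send_rows:
  series:
    - [[-2,0.5,30],[0,0,0],78]
    - [[0,0,40],[0,0,0],78]
    - [[0,0,40],[0,0,0],78]
    - [[0,0,25],[0,0,0],78]
    - [[0,0,13],[0,0,0],78]
    - [[0,0,6],[0,0,0],78]
    - [[0,0,0],[0,0,0],78]
    - [[0,0,0],[0,0,0],45]

```text
clock: 35.9
position: [568.6, 141.1, 78.4]
ee_rot: [-0.019, 1.0, 0.001, 0.001]
contact_force: [0.1, 0.2, 0.9]
gripper_width: 65.3
grasp_force: 0.0
```

>>> send_rows:
  series:
    - [[0,0,0],[0,0,0],45]
    - [[0,0,0],[0,0,0],45]
    - [[0,0,0],[0,0,0],45]
    - [[0,0,0],[0,0,0],45]
    - [[0,0,0],[0,0,0],45]

```text
clock: 36.4
position: [568.9, 141.5, 78.9]
ee_rot: [-0.02, 1.0, 0.001, 0.002]
contact_force: [-0.4, 0.7, 6.6]
gripper_width: 57.1
grasp_force: 66.3
```

>>> send_rows:
  series:
    - [[0,0,-8],[0,0,0],45]
    - [[0,0,-15],[0,0,0],45]
    - [[0,0,-20],[0,0,0],45]
    - [[0,0,-25],[0,0,0],45]
    - [[0,0,-25],[0,0,0],45]
    - [[0,0,-25],[0,0,0],45]
    - [[0,0,-10],[0,0,0],45]
    - [[0,0,0],[0,0,0],45]

```text
clock: 37.2
position: [568.0, 141.2, 206.3]
ee_rot: [-0.019, 1.0, 0.001, 0.001]
contact_force: [0.3, 0.8, -0.6]
gripper_width: 57.0
grasp_force: 65.6
```

>>> send_rows:
  series:
    - [[-2,-20,0],[0,0,0],45]
    - [[-4,-40,0],[0,0,0],45]
    - [[-4,-42,0],[0,0,0],45]
    - [[-4,-42,0],[0,0,0],45]
    - [[-4,-42,0],[0,0,0],45]
    - [[-4,-42,0],[0,0,0],45]
    - [[-4,-42,0],[0,0,0],45]
    - [[-4,-42,0],[0,0,0],45]

```text
clock: 38.0
position: [608.6, -171.2, 202.6]
ee_rot: [-0.019, 1.0, 0.0, -0.002]
contact_force: [0.5, -0.1, -0.5]
gripper_width: 57.3
grasp_force: 65.6
```

>>> send_rows:
  series:
    - [[-4,-42,0],[0,0,0],45]
    - [[-4,-42,0],[0,0,0],45]
    - [[-4,-40,0],[0,0,0],45]
    - [[-4,-27,0],[0,0,0],45]
    - [[0,0,0],[0,0,0],45]
    - [[0,0,0],[0,0,0],45]

```text
clock: 38.6
position: [630.4, -320.1, 202.1]
ee_rot: [-0.019, 1.0, 0.001, -0.002]
contact_force: [-0.1, 0.1, -0.4]
gripper_width: 57.6
grasp_force: 65.6
```

Run:
```python
from geo import *
to(634,-320,25)
im=snap('wrist','w6');T=snap('top','t6')
c=np.zeros((400,800,3),np.uint8);c[:,:640]=im[:,:,::-1]
t=cv2.resize(T[225:285,240:310,::-1],None,fx=2.2,fy=2.2);c[200:200+t.shape[0],642:642+t.shape[1]]=t[:,:158];cv2.imwrite("pics/c7.png",c)
```

```text
clock 38.6 psi -3.104 j6 -1.29 shift [-3.6, 0.0, 177.1]
```

View pics/c7.png

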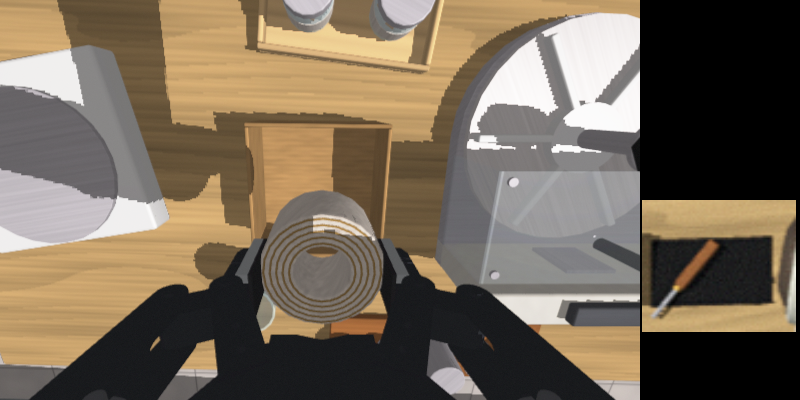

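I hold the roll over the box, whose near rim corners are at (246,126) and (391,125). The stylus still lies across the mat.

Run:
```python
from geo import *
W=load("w6");print(ray(W,(246,126),70),ray(W,(391,125),70))
```

```text
[ 573.98379248 -393.55517232   70.        ] [ 568.01997658 -257.65598751   70.        ]
```

>>> send_rows:
  series:
    - [[-6,-4,20],[0,0,0],45]
    - [[0,0,40],[0,0,0],45]
    - [[0,0,40],[0,0,0],45]
    - [[0,0,35],[0,0,0],45]
    - [[0,0,25],[0,0,0],45]
    - [[0,0,10],[0,0,0],45]
    - [[0,0,4],[0,0,0],45]
    - [[0,0,0],[0,0,0],45]

```text
clock: 39.5
position: [638.4, -323.4, 31.7]
ee_rot: [-0.02, 1.0, -0.0, 0.001]
contact_force: [0.4, -0.5, 0.4]
gripper_width: 57.0
grasp_force: 65.6
```

>>> send_rows:
  series:
    - [[0,0,0],[0,0,0],45]
    - [[0,0,3],[0,0,0],45]
    - [[0,0,3],[0,0,0],45]
    - [[0,0,0],[0,0,0],72]
    - [[0,0,0],[0,0,0],72]
    - [[0,0,0],[0,0,0],72]
    - [[0,0,0],[0,0,0],72]

```text
clock: 40.2
position: [637.7, -323.8, 24.9]
ee_rot: [-0.019, 1.0, -0.0, 0.0]
contact_force: [-0.5, 0.2, 0.3]
gripper_width: 71.7
grasp_force: 0.0
```

>>> send_rows:
  series:
    - [[0,0,-10],[0,0,0],72]
    - [[0,0,-40],[0,0,0],72]
    - [[0,0,-45],[0,0,0],72]
    - [[0,0,-45],[0,0,0],72]
    - [[0,0,-45],[0,0,0],72]
    - [[0,0,-35],[0,0,0],72]
    - [[0,0,0],[0,0,0],72]
    - [[0,0,0],[0,0,0],72]

```text
clock: 41.0
position: [637.8, -323.7, 247.0]
ee_rot: [-0.019, 1.0, -0.0, 0.002]
contact_force: [0.2, 0.7, -1.1]
gripper_width: 72.2
grasp_force: 0.0
```

>>> send_rows:
  series:
    - [[15,39.8,0],[0,0,-0.149],72]
    - [[21,37,0],[0,0,0],72]
    - [[21,37,0],[0,0,0],72]
    - [[21,37,0],[0,0,0],72]
    - [[21,37,0],[0,0,0],72]
    - [[21,37,0],[0,0,0],72]
    - [[21,37,0],[0,0,0],72]
    - [[21,37,0],[0,0,0],72]

```text
clock: 41.8
position: [426.1, -56.7, 243.5]
ee_rot: [-0.093, 0.996, -0.0, -0.001]
contact_force: [0.3, -0.1, 0.1]
gripper_width: 71.9
grasp_force: 0.0
```

>>> send_rows:
  series:
    - [[21,37,0],[0,0,0],72]
    - [[21,37,0],[0,0,0],72]
    - [[21,37,0],[0,0,0],72]
    - [[21,37,0],[0,0,0],72]
    - [[21,37,0],[0,0,0],72]
    - [[21,37,0],[0,0,0],72]
    - [[0,0,0],[0,0,0],72]
    - [[0,0,0],[0,0,-0.149],72]

```text
clock: 42.6
position: [261.7, 137.6, 244.1]
ee_rot: [-0.172, 0.985, -0.001, -0.001]
contact_force: [-0.1, -1.0, -0.4]
gripper_width: 72.1
grasp_force: 0.0
```

>>> send_rows:
  series:
    - [[0,0,0],[0,0,-0.149],72]
    - [[0,0,0],[0,0,-0.149],72]
    - [[0,0,0],[0,0,-0.149],72]
    - [[0,0,0],[0,0,-0.149],72]
    - [[0,0,0],[0,0,-0.149],72]
    - [[0,0,0],[0,0,-0.149],72]
    - [[0,0,0],[0,0,-0.149],72]
    - [[0,0,0],[0,0,-0.149],72]

```text
clock: 43.4
position: [262.9, 135.9, 243.8]
ee_rot: [-0.694, 0.72, -0.0, -0.001]
contact_force: [0.8, 0.3, -0.0]
gripper_width: 72.2
grasp_force: 0.0
```

>>> send_rows:
  series:
    - [[0,0,0],[0,0,-0.149],72]
    - [[0,0,0],[0,0,-0.149],72]
    - [[0,0,0],[0,0,-0.149],72]
    - [[0,0,0],[0,0,-0.149],72]
    - [[0,0,0],[0,0,-0.149],72]
    - [[0,0,0],[0,0,-0.1],72]
    - [[0,0,0],[0,0,0],72]
    - [[0,0,0],[0,0,0],72]

```text
clock: 44.2
position: [263.0, 136.4, 244.3]
ee_rot: [0.927, -0.376, -0.0, 0.001]
contact_force: [-0.2, 0.3, -0.0]
gripper_width: 71.9
grasp_force: 0.0
```

Run:
```python
from geo import *
to(406,224,230,-.76)
im=snap('wrist','w7');T=snap('top','t7')
# numeric check of orange handle in both views
hsv=cv2.cvtColor(im,cv2.COLOR_RGB2HSV)
W=load('w7')
for nm,p in (("handle",(406,224,11)),("tip",(340,285,8))): print(nm,proj(W,np.array(p)))
```

```text
clock 44.2 psi -0.771 j6 -0.25 shift [41.5, -162.5, 14.3]
  turn z -0.011 shift after turn [43.3, -162.0, 14.3]
handle [195.92750063 135.83409605]
tip [206.79556844 200.99442845]
```

View pics/w7.png

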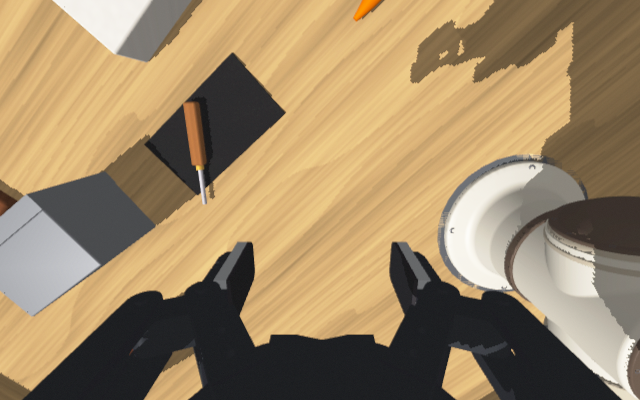

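The handle runs from (190,102) to (199,166) and the pin tip is at (205,204), so the stylus has not been knocked.

Run:
```python
from geo import *
W=load("w7");A=ray(W,(190,102),17);B=ray(W,(199,166),17);D=ray(W,(205,204),11)
print(A,B,D,np.linalg.norm(B-A),np.linalg.norm(D-B));v=D-A;print("yaw",np.arctan2(v[1],v[0]),"mid",(A+B)/2)
im=cv2.imread("pics/w7.png");h=cv2.cvtColor(im,cv2.COLOR_BGR2HSV)
m=((h[...,0]<15)&(h[...,1]>110)&(h[...,2]>70)).astype(np.uint8);m[:, :150]=0;m[:,240:]=0;m[:90]=0;m[180:]=0
n,l,s,c=cv2.connectedComponentsWithStats(m);k=1+np.argmax(s[1:,4]);ys,xs=np.where(l==k);print(s[k],c[k])
G=np.array([ray(W,(x,y),15)[:2] for x,y in zip(xs,ys)]);mu=G.mean(0);u=np.linalg.svd(G-mu)[2][0];print("mask centre",mu,"yaw",np.arctan2(u[1],u[0]),"ext",np.ptp((G-mu)@u))
to(*mu,120,-.76)
```

```text
[435.34978538 194.6127534   17.        ] [377.34670795 249.66604317  17.        ] [338.77087553 288.63911477  11.        ] 79.970130082009 55.163349768108965
yaw 2.3695854939963157 mid [406.34824667 222.13939828  17.        ]
[183 101  23  65 983] [194.36419125 132.69277721]
mask centre [408.62156787 221.10946787] yaw 2.371021893177717 ext 80.23131733590472
clock 44.3 psi -0.77 j6 -0.25 shift [45.7, -162.0, 124.5]
  turn z -0.01 shift after turn [47.3, -161.5, 124.5]
```

>>> send_rows:
  series:
    - [[11,-40.4,0],[0,0,0],50]
    - [[11,-40.4,0],[0,0,0],50]
    - [[11,-40.4,0],[0,0,0],50]
    - [[11,-40.5,0],[0,0,0],50]
    - [[0,0,40],[0,0,0],50]
    - [[0,0,45],[0,0,0],50]
    - [[0,0,45],[0,0,0],50]
    - [[0,0,45],[0,0,0],50]

```text
clock: 45.1
position: [407.2, 222.7, 68.3]
ee_rot: [0.927, -0.375, 0.0, -0.0]
contact_force: [0.2, 0.2, 0.2]
gripper_width: 49.9
grasp_force: 0.0
```

>>> send_rows:
  series:
    - [[0,0,30],[0,0,0],50]
    - [[0,0,10],[0,0,0],50]
    - [[0,0,0],[0,0,0],50]
    - [[0,0,0],[0,0,0],50]

```text
clock: 45.5
position: [408.0, 223.7, 30.9]
ee_rot: [0.927, -0.374, 0.001, -0.001]
contact_force: [0.2, 0.1, 0.3]
gripper_width: 50.3
grasp_force: 0.0
```

Run:
```python
from geo import *
to(407,222,6,-.7715)
```

```text
clock 45.5 psi -0.768 j6 -0.05 shift [0.5, 1.9, 24.9]
  turn z 0.004 shift after turn [0.5, 1.9, 24.9]
```

>>> send_rows:
  series:
    - [[0,1.5,14],[0,0,0],50]
    - [[0,0,7],[0,0,0],50]
    - [[0,0,2],[0,0,0],50]
    - [[0,0,0],[0,0,0],50]
    - [[0,0,0],[0,0,0],50]

```text
clock: 46.0
position: [406.4, 222.2, 7.5]
ee_rot: [0.927, -0.374, 0.0, -0.001]
contact_force: [0.6, 0.3, -0.6]
gripper_width: 50.0
grasp_force: 0.0
```

>>> send_rows:
  series:
    - [[0,0,0],[0,0,0],5]
    - [[0,0,0],[0,0,0],5]
    - [[0,0,0],[0,0,0],5]
    - [[0,0,0],[0,0,0],5]
    - [[0,0,0],[0,0,0],5]
    - [[0,0,0],[0,0,0],5]
    - [[0,0,0],[0,0,0],5]
    - [[0,0,0],[0,0,0],5]

```text
clock: 46.8
position: [406.2, 222.0, 7.3]
ee_rot: [0.927, -0.374, 0.0, -0.0]
contact_force: [-0.8, -0.6, 5.9]
gripper_width: 14.2
grasp_force: 61.0
```

>>> send_rows:
  series:
    - [[0,0,-20],[0,0,0],5]
    - [[0,0,-45],[0,0,0],5]
    - [[0,0,-48],[0,0,0],5]
    - [[0,0,-48],[0,0,0],5]
    - [[0,0,-42],[0,0,0],5]
    - [[0,0,0],[0,0,-0.149],5]
    - [[0,0,0],[0,0,-0.149],5]
    - [[0,0,0],[0,0,-0.149],5]

```text
clock: 47.6
position: [405.7, 221.6, 209.9]
ee_rot: [0.988, -0.157, -0.0, -0.0]
contact_force: [-0.2, -0.1, -0.3]
gripper_width: 14.1
grasp_force: 60.3
```

>>> send_rows:
  series:
    - [[0,0,0],[0,0,-0.149],5]
    - [[0,0,0],[0,0,-0.019],5]
    - [[5,-40,0],[0,0,0],5]
    - [[5,-45,0],[0,0,0],5]
    - [[5,-45,0],[0,0,0],5]
    - [[5,-45,0],[0,0,0],5]
    - [[5,-36.5,0],[0,0,0],5]
    - [[0,0,0],[0,0,0],5]

```text
clock: 48.4
position: [463.5, 430.7, 207.7]
ee_rot: [0.997, -0.077, -0.0, 0.0]
contact_force: [-1.3, -0.7, -1.3]
gripper_width: 14.0
grasp_force: 60.3
```

>>> send_rows:
  series:
    - [[0,0,0],[0,0,0],5]
    - [[0,0,0],[0,0,0],5]
    - [[0,0,0],[0,0,0],5]

```text
clock: 48.7
position: [462.7, 425.9, 210.2]
ee_rot: [0.997, -0.077, 0.0, -0.0]
contact_force: [0.4, 0.5, -0.5]
gripper_width: 14.3
grasp_force: 60.3
```

Run:
```python
from geo import *
to(464,427,210,-.156)
im=snap('wrist','w8');W=load('w8')
for p in [(474,414,60),(474,414,110),(474,414,0)]: print(p,proj(W,np.array(p,float)))
t=cv2.resize(im[80:280,170:470,::-1],None,fx=2.66,fy=2.66,interpolation=cv2.INTER_CUBIC);cv2.imwrite("pics/c8.png",t);print(t.shape)
```

```text
clock 48.7 psi -0.154 j6 0.42 shift [1.1, -1.3, 0.2]
  turn z 0.002 shift after turn [1.1, -1.3, 0.2]
(474, 414, 60) [330.79024103 170.83217041]
(474, 414, 110) [332.47552252 182.84281592]
(474, 414, 0) [329.36558247 160.67892954]
(532, 798, 3)
```

View pics/c8.png

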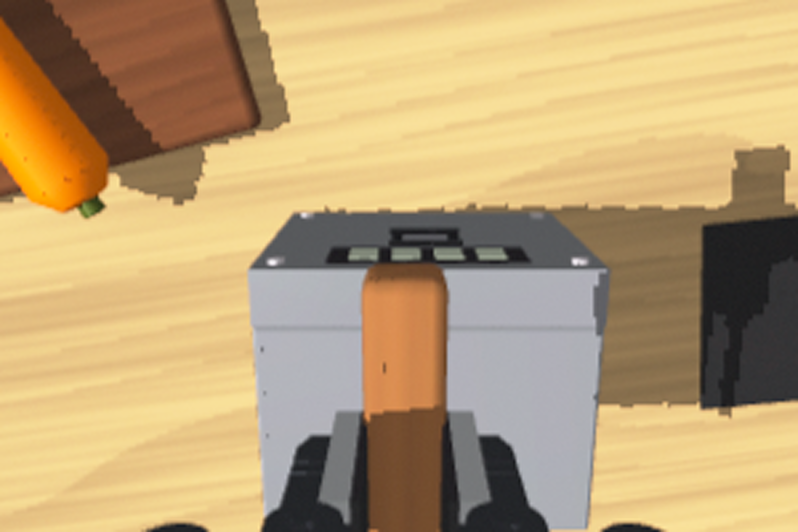

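The front top edge of the counter runs from (263.6,180.8) to (398.2,181.5), and the bore is at (329.9,169.2). The stylus is held straight, aligned with the tool.

Run:
```python
from geo import *
W=load("w8");k=798/300
f=lambda x,y:(x/k+170-.3,y/k+80-.3)
A=ray(W,f(249,268),110);B=ray(W,f(607,270),110);v=B-A;print(A,B,np.linalg.norm(v),"normal yaw",np.arctan2(v[1],v[0])+np.pi/2,"mid",(A+B)/2)
print("bore",ray(W,f(425.5,237.5),60))
s=monitor.read_state();p=s["position"]
# handle in view: lateral of handle end centre vs tool
H=ray(W,f(404.5,272),p[2]+12);psi=-.154;d=H-p;print("handle rear end along,lat",d[0]*np.cos(psi)+d[1]*np.sin(psi),d[0]*np.sin(psi)-d[1]*np.cos(psi))
```

```text
[485.43973288 473.65007371 110.        ] [466.6731097  357.05905276 110.        ] 118.09171144416096 normal yaw -0.15959226650935543 mid [476.05642129 415.35456324 110.        ]
bore [476.12618888 414.88119869  60.        ]
handle rear end along,lat 42.49518046610887 0.7659021789626967
```

Run:
```python
from geo import *
T=C["top"];print("bottle",ray(T,(223,151),130),ray(T,(226,165),20),"roll",ray(T,(190,171),45),"board corner",ray(T,(178,160),10),ray(T,(178,222),10))
print("roll w5",ray(load("w5"),(544,270),45))
to(592.1,397.3,210,-.158)
```

```text
bottle [707.37829934 315.13689848 130.        ] [698.7013642  325.73850541  20.        ] roll [680.41507699 434.325829    45.        ] board corner [731.35979998 479.79888416  10.        ] [528.98564486 484.37682911  10.        ]
roll w5 [679.85335258 435.32104991  45.        ]
clock 48.75 psi -0.154 j6 0.42 shift [132.2, 8.5, 0.4]
  turn z 0.004 shift after turn [132.2, 8.0, 0.4]
```

>>> send_rows:
  series:
    - [[30,2,0],[0,0,0.004],5]
    - [[35,2,0],[0,0,0],5]
    - [[35,2,0],[0,0,0],5]
    - [[32,2,0],[0,0,0],5]
    - [[0,0,30],[0,0,0],5]
    - [[0,0,40],[0,0,0],5]
    - [[0,0,40],[0,0,0],5]
    - [[0,0,25],[0,0,0],5]

```text
clock: 49.55
position: [590.8, 396.6, 71.8]
ee_rot: [0.997, -0.079, -0.002, 0.001]
contact_force: [0.2, 0.5, -1.4]
gripper_width: 14.4
grasp_force: 60.3
```

>>> send_rows:
  series:
    - [[0,0,13],[0,0,0],5]
    - [[0,0,0],[0,0,0],5]
    - [[0,0,0],[0,0,0],5]
    - [[0,0,0],[0,0,0],5]

```text
clock: 49.95
position: [593.2, 399.5, 64.4]
ee_rot: [0.997, -0.078, 0.002, -0.002]
contact_force: [0.7, -0.1, -0.4]
gripper_width: 14.4
grasp_force: 60.3
```

Run:
```python
from geo import *
to(592.1,397.3,56.3,-.158)
s=snap('side','s9');t=snap('top','t9')
S=C['side'];T=C['top']
tip=np.array([592.1,397.3,60])-92.5*np.array([.9875,-.1573,0])
print("side tip px",proj(S,tip),"top",proj(T,tip),"bore top",proj(T,np.array([476.,415,60])))
```

```text
clock 49.95 psi -0.157 j6 0.6 shift [-0.7, 2.3, 8.1]
  turn z 0.001 shift after turn [-0.7, 2.3, 8.1]
side tip px [260.24551689 309.09058006] top [197.93915814 226.16300417] bore top [197.14643668 234.35659304]
```

>>> send_rows:
  series:
    - [[0,2,5],[0,0,0],5]
    - [[0,0,2.5],[0,0,0],5]
    - [[0,0,0],[0,0,0],5]
    - [[0,0,0],[0,0,0],5]

```text
clock: 50.45
position: [591.7, 396.5, 54.1]
ee_rot: [0.997, -0.078, -0.0, 0.0]
contact_force: [-0.7, -0.4, -0.7]
gripper_width: 13.9
grasp_force: 60.3
```

Run:
```python
from geo import *
to(592.1,397.3,56.3,-.158)
s=snap('side','s10').astype(int);S=C['side'];p=monitor.read_state()["position"]
b=cv2.imread('pics/side0.png')[:,:,::-1].astype(int)
n=np.array([.9875,-.1573,0])
q=lambda a,dz=0:proj(S,p+n*a+[0,0,3.7+dz])
for a in (-92.5,-60,-38,0,40): print(a,np.round(q(a),1))
d=np.abs(s-b).sum(2)
print(d[298:324,250:276])
```

```text
clock 50.45 psi -0.157 j6 0.6 shift [0.3, -0.9, -2.2]
  turn z 0.001 shift after turn [0.3, -0.9, -2.2]
-92.5 [260.6 309.3]
-60 [249.7 302.7]
-38 [242.4 298.4]
0 [230.  290.9]
40 [217.4 283.3]
[[202 211 231 250 258 263 261 255 271 276 288 296 289 270 214 144  66  22
   14  14  17  11   7  10   8   8]
 [218 226 249 257 265 268 268 273 275 280 295 303 291 254 190 113  48  19
   11  11  11   7  12   9   3  11]
 [228 241 258 262 267 257 256 267 271 288 295 295 289 253 187 120  61  24
   15  16   9   9  13   2  15   7]
 [231 248 261 265 267 258 261 273 287 304 313 298 272 238 196 149  91  39
   17  13   9   4  13   9  10  18]
 [246 256 268 264 255 251 259 278 292 307 306 292 238 193 174 164 130  68
   38  19  13  11  13  12  11   8]
 [254 263 267 260 260 255 263 280 300 298 287 235 174 122 111 149 146 101
   55  19   7  15   6  12  10   8]
 [254 266 256 251 254 258 267 287 292 294 239 171 101  57  66  93 110  85
   43  10  13   5  10  13  15   6]
 [265 275 258 251 249 262 273 291 294 247 174  97  48  25  27  43  44  36
   25  16   9   8  11  11   7  14]
 [265 268 252 245 253 266 290 274 2
[... 1227 characters left out ...]
16   8   8
   14  11   8   6   8   7   7   6]
 [ 10  12   9   8  13   8   6   7   9   8  10   8   3   1   8   6   8   5
    9  10   7   4   7   8  17   5]
 [  2   6  14  11  20  14   7  14  16   9  12   9   5   6  10  16   8   9
    6   8   6   8  11   3   7   8]
 [ 14   4   9  11  15  14   7   7   6   6  16   7  18   7   3   7   9   5
   13  12   2  10  14  11   5   3]
 [ 11  12   9   9  10   2  12   6  10   2   8   8   8   8   5   3   9   6
   13  13  11   0   9   9  11   7]
 [ 14   5  19  14   5   9   5  13  12  13  10   6  13   2  12   9   8   9
   12   6   6   5   7   8   8   8]
 [ 12  14  11   8   6  14  14   7  15  14   7   7   9   8   7  10   5  10
   11   9   6   3   8  10  15  12]]
```

>>> send_rows:
  series:
    - [[0,-0.9,-2],[0,0,0],5]
    - [[0,0,0],[0,0,0],5]
    - [[-8,0,0],[0,0,0],5]
    - [[-8,0,0],[0,0,0],5]
    - [[-6,0,0],[0,0,0],5]
    - [[-5,0,0],[0,0,0],5]
    - [[0,0,0],[0,0,0],5]
    - [[0,0,0],[0,0,0],5]

```text
clock: 51.3
position: [565.1, 401.9, 56.5]
ee_rot: [0.997, -0.078, 0.0, -0.0]
contact_force: [1.0, 0.5, -0.8]
gripper_width: 14.1
grasp_force: 60.3
```

Run:
```python
from geo import *
to(476.1+.9875*79.5,415.8-.1573*79.5,56.3,-.158);print(monitor.read_state()["contact_force"],monitor.read_state()["position"])
```

```text
clock 51.3 psi -0.156 j6 0.56 shift [-10.6, 0.2, 0.2]
  turn z 0.002 shift after turn [-10.6, 0.3, 0.2]
[ 1.03653115  0.53351967 -0.76536048] [565.13045867 401.87953235  56.49655341]
```

>>> send_rows:
  series:
    - [[-3,0,0],[0,0,0],5]
    - [[-2,0,0],[0,0,0],5]
    - [[0,0,0],[0,0,0],5]
    - [[0,0,0],[0,0,0],5]

```text
clock: 51.7
position: [560.6, 402.4, 56.4]
ee_rot: [0.997, -0.078, 0.0, -0.0]
contact_force: [1.0, -0.1, -0.5]
gripper_width: 14.1
grasp_force: 60.3
```

>>> send_rows:
  series:
    - [[-2,0,0],[0,0,0],5]
    - [[0,0,0],[0,0,0],5]
    - [[0,0,0],[0,0,0],5]

```text
clock: 52.0
position: [558.6, 402.8, 56.5]
ee_rot: [0.997, -0.078, 0.0, -0.0]
contact_force: [3.1, -0.4, -0.0]
gripper_width: 14.3
grasp_force: 60.3
```

>>> send_rows:
  series:
    - [[-2,0,0],[0,0,0],5]
    - [[0,0,0],[0,0,0],5]
    - [[0,0,0],[0,0,0],5]

```text
clock: 52.3
position: [556.6, 403.2, 56.5]
ee_rot: [0.997, -0.078, 0.0, -0.0]
contact_force: [4.1, -1.0, 0.4]
gripper_width: 14.2
grasp_force: 60.3
```

>>> send_rows:
  series:
    - [[-1.5,0,0],[0,0,0],5]
    - [[0,0,0],[0,0,0],5]
    - [[0,0,0],[0,0,0],5]

```text
clock: 52.6
position: [556.0, 403.5, 56.8]
ee_rot: [0.997, -0.078, 0.001, -0.001]
contact_force: [4.5, -1.0, -1.1]
gripper_width: 14.2
grasp_force: 60.3
```

>>> send_rows:
  series:
    - [[-1.5,0,0],[0,0,0],5]
    - [[0,0,0],[0,0,0],5]
    - [[0,0,0],[0,0,0],5]

```text
clock: 52.9
position: [555.9, 403.7, 57.2]
ee_rot: [0.997, -0.078, 0.002, -0.001]
contact_force: [9.1, -2.7, -1.7]
gripper_width: 14.5
grasp_force: 60.2
```

>>> send_rows:
  series:
    - [[-1,0,0],[0,0,0],5]
    - [[0,0,0],[0,0,0],5]
    - [[0,0,0],[0,0,0],5]

```text
clock: 53.2
position: [555.7, 403.8, 57.5]
ee_rot: [0.997, -0.078, 0.003, -0.001]
contact_force: [12.2, -3.4, -1.8]
gripper_width: 14.0
grasp_force: 60.2
```

The force rose from spring level (about 4 N) to 12 N with almost no further motion, so the button is fully in. I retreat and take the stylus back.

>>> send_rows:
  series:
    - [[5,0,0],[0,0,0],5]
    - [[10,0,0],[0,0,0],5]
    - [[15,0,0],[0,0,0],5]
    - [[19,0,0],[0,0,0],5]
    - [[0,0,-30],[0,0,0],5]
    - [[0,0,-40],[0,0,0],5]
    - [[0,0,-40],[0,0,0],5]
    - [[0,0,-35],[0,0,0],5]

```text
clock: 54.0
position: [600.1, 396.3, 203.0]
ee_rot: [0.997, -0.078, -0.001, -0.0]
contact_force: [1.5, 0.8, -0.4]
gripper_width: 14.3
grasp_force: 60.3
```

>>> send_rows:
  series:
    - [[-24,30,0],[0,0,0],5]
    - [[-24,30,0],[0,0,0],5]
    - [[-24,30,0],[0,0,0],5]
    - [[-24,30,0],[0,0,0],5]
    - [[-24,30,0],[0,0,0],5]
    - [[-24,30,0],[0,0,0],5]
    - [[-24,30,0],[0,0,0],5]
    - [[0,0,0],[0,0,0.149],5]

```text
clock: 54.8
position: [397.5, 211.4, 200.9]
ee_rot: [0.988, -0.155, -0.002, 0.001]
contact_force: [0.7, -0.0, -0.8]
gripper_width: 14.0
grasp_force: 60.3
```

>>> send_rows:
  series:
    - [[0,0,0],[0,0,0.149],5]
    - [[0,0,0],[0,0,0.149],5]
    - [[0,0,0],[0,0,0.149],5]
    - [[0,0,0],[0,0,0.02],5]
    - [[0,0,40],[0,0,0],5]
    - [[0,0,40],[0,0,0],5]
    - [[0,0,40],[0,0,0],5]
    - [[0,0,0],[0,0,0],5]

```text
clock: 55.6
position: [398.7, 211.9, 77.0]
ee_rot: [0.926, -0.376, -0.003, 0.006]
contact_force: [-0.2, 1.0, -0.7]
gripper_width: 14.3
grasp_force: 60.3
```

Run:
```python
from geo import *
to(403,215,8,-.7715)
```

```text
clock 55.6 psi -0.772 j6 -0.05 shift [0.9, -5.2, 69.0]
  turn z -0.0 shift after turn [0.9, -5.2, 69.0]
```

>>> send_rows:
  series:
    - [[0,-4,35],[0,0,0],5]
    - [[0,0,17],[0,0,0],5]
    - [[0,0,7],[0,0,0],5]
    - [[0,0,3],[0,0,0],5]
    - [[0,0,0],[0,0,0],5]
    - [[0,0,0],[0,0,0],5]

```text
clock: 56.2
position: [405.5, 218.4, 20.6]
ee_rot: [0.926, -0.377, 0.0, -0.001]
contact_force: [-0.9, 0.2, 0.0]
gripper_width: 14.3
grasp_force: 60.3
```

>>> send_rows:
  series:
    - [[0,0,7],[0,0,0],5]
    - [[0,0,4],[0,0,0],5]
    - [[0,0,1.5],[0,0,0],5]
    - [[0,0,0],[0,0,0],5]
    - [[0,0,0],[0,0,0],5]

```text
clock: 56.7
position: [404.7, 217.6, 7.3]
ee_rot: [0.926, -0.377, -0.0, 0.0]
contact_force: [-2.7, -0.6, 6.4]
gripper_width: 13.9
grasp_force: 61.3
```

>>> send_rows:
  series:
    - [[0,0,0],[0,0,0],30]
    - [[0,0,0],[0,0,0],50]
    - [[0,0,0],[0,0,0],50]
    - [[0,0,0],[0,0,0],50]
    - [[0,0,-10],[0,0,0],50]
    - [[0,0,-40],[0,0,0],50]
    - [[0,0,-45],[0,0,0],50]
    - [[0,0,-45],[0,0,0],50]

```text
clock: 57.5
position: [404.5, 217.3, 149.0]
ee_rot: [0.926, -0.377, -0.0, 0.0]
contact_force: [1.0, 0.9, -0.2]
gripper_width: 50.0
grasp_force: 0.0
```

>>> send_rows:
  series:
    - [[0,0,-45],[0,0,0],50]
    - [[0,0,-40],[0,0,0],50]
    - [[0,40,0],[0,0,0],50]
    - [[0,40,0],[0,0,0],50]
    - [[0,40,0],[0,0,0],50]
    - [[0,40,0],[0,0,0],50]
    - [[0,0,0],[0,0,0],50]
    - [[0,0,0],[0,0,0],50]

```text
clock: 58.3
position: [293.0, 102.9, 232.8]
ee_rot: [0.926, -0.377, 0.001, -0.002]
contact_force: [-0.1, -0.6, 0.4]
gripper_width: 50.0
grasp_force: 0.0
```

Run:
```python
from geo import *
im=snap('wrist','w11');W=load('w11');to(400,210,200)
g=proj(W,np.array([405.,218,15]));print("pred",g)
h=cv2.cvtColor(im,cv2.COLOR_RGB2HSV);m=((h[...,0]<15)&(h[...,1]>110)&(h[...,2]>70)).astype(np.uint8)
n,l,s,c=cv2.connectedComponentsWithStats(m)
for k in range(1,n):
    if s[k,4]>300:
        ys,xs=np.where(l==k);G=np.array([ray(W,(x,y),15)[:2] for x,y in zip(xs,ys)]);mu=G.mean(0);u=np.linalg.svd(G-mu,full_matrices=False)[2][0];print(s[k],mu,np.arctan2(u[1],u[0]),np.ptp((G-mu)@u))
t=snap('top','t11');T=C['top']
# lids & roll: circles in top view
for nm,X in dict(C=(371,-329,68),B=(453.5,-338.7,68),D=(381,-248,68),A=(461,-254,68)).items():
    p=proj(T,np.array(X,float));x,y=p.round().astype(int);print(nm,p.round(),t[y-2:y+3,x-2:x+3].mean((0,1)).round())
p=proj(T,np.array([637,-324,44.]));x,y=p.round().astype(int);print("roll",p,t[y-12:y+13:4,x-12:x+13:4].sum(2)//3)
```

```text
clock 58.35 psi -0.773 j6 -0.08 shift [1.9, -150.5, 32.7]
pred [197.68475994 169.70505905]
[213 171  25  58 816] [354.03640565 223.08132306] 2.482601389111343 80.0378702854508
C [448. 248.] [190. 190. 194.]
B [448. 221.] [189. 190. 194.]
D [421. 247.] [191. 191. 196.]
A [420. 220.] [192. 191. 196.]
roll [432.85622719 165.1071466 ] [[ 67 147 150 142 144 141 143]
 [ 70 136 133 145 143 138 139]
 [ 66 177 203 196 171 194 147]
 [ 56 188 160  97 190 197  61]
 [ 66 212 183  64 179 193  74]
 [ 64 161 179 190 176  67  63]
 [ 65  64 113  93  60  59  97]]
```

The stylus has been knocked to about (354, 223), right at the mat's edge. I measure it again and then re-place it.

```bash
cat >> geo.py <<'E'
def sty(f,z=15):
    im=snap('wrist',f);W=load(f)
    h=cv2.cvtColor(im,cv2.COLOR_RGB2HSV);m=((h[...,0]<15)&(h[...,1]>110)&(h[...,2]>70)).astype(np.uint8)
    n,l,s,c=cv2.connectedComponentsWithStats(m)
    for k in range(1,n):
        if s[k,4]>300:
            ys,xs=np.where(l==k);G=np.array([ray(W,(x,y),z)[:2] for x,y in zip(xs,ys)]);mu=G.mean(0);u=np.linalg.svd(G-mu,full_matrices=False)[2][0]
            print(s[k],mu.round(1),"yaw",np.arctan2(u[1],u[0]).round(3),np.ptp((G-mu)@u).round(1));best=mu
    # mat: dark pixels
    return best
E
python3 - <<'E'
from geo import *
m=sty('w12');to(*m,60,2.4826-np.pi)
im=cv2.imread('pics/w12.png')[:240];d=(im.max(2)<50).astype(np.uint8)
n,l,s,c=cv2.connectedComponentsWithStats(d);W=load('w12')
for k in range(1,n):
    if s[k,4]>1500:
        cs=max(cv2.findContours((l==k).astype(np.uint8),0,2)[0],key=cv2.contourArea);b=cv2.boxPoints(cv2.minAreaRect(cs));print(s[k],[ray(W,p,3)[:2].round().tolist() for p in b])
E
```

```text
[214 171  25  58 816] [353.8 222.9] yaw 2.483 80.1
clock 58.45 psi -0.773 j6 -0.08 shift [-40.1, -127.1, 172.2]
  turn z -0.114 shift after turn [-25.5, -130.8, 172.2]
[ 145   93  138  134 8099] [[449.0, 285.0], [439.0, 118.0], [348.0, 118.0], [349.0, 295.0]]
```

>>> send_rows:
  series:
    - [[0,0,0],[0,0,-0.114],50]
    - [[-6,-32.7,0],[0,0,0],50]
    - [[-6.5,-32.7,0],[0,0,0],50]
    - [[-6.5,-32.7,0],[0,0,0],50]
    - [[-6.5,-32.7,0],[0,0,0],50]
    - [[0,0,0],[0,0,0],50]
    - [[0,0,35],[0,0,0],50]
    - [[0,0,40],[0,0,0],50]

```text
clock: 59.25
position: [354.1, 223.7, 156.4]
ee_rot: [0.946, -0.323, 0.001, -0.001]
contact_force: [1.0, -0.1, -0.9]
gripper_width: 49.9
grasp_force: 0.0
```

>>> send_rows:
  series:
    - [[0,0,40],[0,0,0],50]
    - [[0,0,40],[0,0,0],50]
    - [[0,0,25],[0,0,0],50]
    - [[0,0,10],[0,0,0],50]
    - [[0,0,0],[0,0,0],50]
    - [[0,0,0],[0,0,0],50]

```text
clock: 59.85
position: [353.4, 222.5, 41.7]
ee_rot: [0.946, -0.323, 0.0, 0.0]
contact_force: [1.3, 0.6, 0.0]
gripper_width: 49.8
grasp_force: 0.0
```

Run:
```python
from geo import *
to(353.8,222.9,8,2.4826-np.pi)
```

```text
clock 59.85 psi -0.659 j6 -0.04 shift [0.1, -0.5, 33.7]
  turn z 0.0 shift after turn [0.1, -0.5, 33.7]
```

>>> send_rows:
  series:
    - [[0,0,20],[0,0,0],50]
    - [[0,0,10],[0,0,0],50]
    - [[0,0,3.5],[0,0,0],50]
    - [[0,0,0],[0,0,0],50]
    - [[0,0,0],[0,0,5],5]

```text
clock: 60.35
position: [353.6, 222.9, 9.1]
ee_rot: [0.919, -0.395, 0.0, -0.001]
contact_force: [-0.5, -0.1, 0.1]
gripper_width: 36.6
grasp_force: 0.0
```

>>> send_rows:
  series:
    - [[0,0,0],[0,0,-0.149],36]
    - [[0,0,1],[0,0,0],36]
    - [[0,0,0],[0,0,0],36]
    - [[0,0,0],[0,0,0],5]
    - [[0,0,0],[0,0,0],5]
    - [[0,0,0],[0,0,0],5]
    - [[0,0,0],[0,0,0],5]
    - [[0,0,0],[0,0,0],5]

```text
clock: 61.15
position: [353.2, 222.4, 7.6]
ee_rot: [0.946, -0.324, 0.0, -0.0]
contact_force: [-1.4, -1.3, 6.1]
gripper_width: 14.5
grasp_force: 60.2
```

>>> send_rows:
  series:
    - [[0,0,0],[0,0,0],5]
    - [[0,0,0],[0,0,0],5]

```text
clock: 61.35
position: [353.2, 222.4, 7.6]
ee_rot: [0.946, -0.324, 0.0, -0.0]
contact_force: [-1.1, -0.4, 5.0]
gripper_width: 14.1
grasp_force: 60.2
```

>>> send_rows:
  series:
    - [[0,0,-10],[0,0,0],5]
    - [[0,0,-20],[0,0,0],5]
    - [[20,-6,0],[0,0,0],5]
    - [[21.5,-7,0],[0,0,0],5]
    - [[0,0,0],[0,0,0],5]
    - [[0,0,18],[0,0,0],5]
    - [[0,0,8],[0,0,0],5]
    - [[0,0,2],[0,0,0],5]

```text
clock: 62.15
position: [393.2, 206.3, 9.0]
ee_rot: [0.946, -0.323, -0.0, 0.002]
contact_force: [-1.0, -4.2, 14.9]
gripper_width: 14.0
grasp_force: 61.3
```

>>> send_rows:
  series:
    - [[0,0,1],[0,0,0],5]
    - [[0,0,0],[0,0,0],5]
    - [[0,0,0],[0,0,0],5]

```text
clock: 62.45
position: [393.5, 206.6, 9.0]
ee_rot: [0.946, -0.323, 0.0, 0.001]
contact_force: [0.1, -2.4, 7.9]
gripper_width: 14.5
grasp_force: 60.8
```

Pressed onto the mat; I release, retreat and check.

>>> send_rows:
  series:
    - [[0,0,-1],[0,0,0],5]
    - [[0,0,0],[0,0,0],30]
    - [[0,0,0],[0,0,0],50]
    - [[0,0,0],[0,0,0],50]
    - [[0,0,0],[0,0,0],50]
    - [[0,0,-10],[0,0,0],50]
    - [[0,0,-40],[0,0,0],50]
    - [[0,0,-45],[0,0,0],50]

```text
clock: 63.25
position: [393.0, 206.2, 104.9]
ee_rot: [0.946, -0.324, -0.001, 0.002]
contact_force: [0.5, 1.7, 0.0]
gripper_width: 49.8
grasp_force: 0.0
```

>>> send_rows:
  series:
    - [[0,0,-45],[0,0,0],50]
    - [[0,0,-45],[0,0,0],50]
    - [[0,0,-40],[0,0,0],50]
    - [[0,40,0],[0,0,0],50]
    - [[0,40,0],[0,0,0],50]
    - [[0,40,0],[0,0,0],50]
    - [[0,0,0],[0,0,0],50]
    - [[0,0,0],[0,0,0],50]

```text
clock: 64.05
position: [320.1, 111.9, 235.3]
ee_rot: [0.946, -0.324, 0.001, -0.001]
contact_force: [0.7, -0.1, 0.7]
gripper_width: 50.0
grasp_force: 0.0
```

Run:
```python
from geo import *
sty('w13');print(monitor.read_state()["clock"],monitor.read_state()["position"])
# turntable: compare with earlier t5-like top view of ribs
a=snap('top','t13').astype(int);b=cv2.imread('pics/t7.png')[:,:,::-1].astype(int)
print("labeller diff",np.abs(a-b)[130:235,300:395].sum(2).max(),"tray/box",np.abs(a-b)[135:275,400:470].sum(2).max())
o=cv2.imread('pics/top0.png')[:,:,::-1].astype(int)
for n,(x0,x1,y0,y1) in dict(carrot=(340,398,248,268),roll=(175,205,158,188),vin=(214,236,144,172)).items(): print(n,np.abs(a-o)[y0:y1,x0:x1].sum(2).mean())
```

```text
[221 140  19  62 885] [392.6 206.7] yaw 2.471 81.0
64.1 [320.62464156 112.53191401 235.14241437]
labeller diff 46 tray/box 281
carrot 11.373275862068965
roll 11.245555555555555
vin 11.0762987012987
```

```bash
python3 -c "
from bench import job_done
print(job_done())"
```

```text
the job is handed in; nothing more can be done
None
```

The job is handed in, with no verdict returned: four jars are upright in the tray, the waste roll is in its box, the turntable is at a stop, the reset button was pressed fully in by force reading, and the stylus, knocked to the mat's edge after I first laid it down, is back near the mat's centre.

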